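# Load the cane cutting rack on its twin pins

## Robot

A 6-joint arm with a two-finger parallel gripper is mounted at the origin on a cart in front of the work surface, level with it; the furniture and walls round the work are solid. World frame = base frame: x ahead of the robot, y to its left, z up, the work surface at z = 0. Lengths are in m, angles in rad, forces in N, time in s.
With the tool pointing down it reaches from about 0.25 to 0.725 m from the base axis. Payload 4 kg.
Tool frame: the origin (TCP) lies on the centre line of the jaws, within the pads' length; the fingertips stand 17 mm ahead of it and the grasp point (between the pads) lies 2 mm behind it; z points along the fingers, y is the line along which they close (so a half turn about z gives the same grasp; the last joint's range is limited). The gripper opens to 85 mm and grips with 20 to 120 N. Pads are 22 mm wide; open, the fingers measure 114 mm over their backs; the gripper's body (76 mm by 85 mm) begins 54 mm behind the grasp point. The pads swing forward as they close: fully open they stand 13 mm farther back than shut.
Start: joints at [1.283, 0.241, 0.005, 1.335, 0, 1.571], TCP at [0.142, 0.479, 0.21] pointing down, gripper open.
Joint ranges: [-2.72, 2.72], [-1.05, 1.87], [-1.09, 1.28], [-1.99, 2.15], [-1.42, 1.44], [-3.14, 3.14]. Speed limits (rad/s): [2.79, 2.79, 3.14, 3.14, 3.14, 3.14].

## Interface

Orientations are given as a unit quaternion [x, y, z, w].
In Python, from workcell import get_obs, imaging, order gives the robot as it stands.
- The arm moves only by the tool apply_moves, never from a script. Its argument "targets" is a list that holds one entry, the list of rows, each a list of 5 numbers: the shift along the world's x, y, z in units of 40 mm (1.0 is 40 mm), then the turn about the world's z in degrees, then the gripper command: -1 is shut, 1 is fully open, values between are in proportion. In form: [[[dx, dy, dz, turn, fingers], ...]]. A call has 1 to 8 rows; each row shifts and turns the commanded pose from where the row before left it; what a row does not reach is not made up. A row lasts 1/12 s, in which the tool goes at most 41.7 mm and 7.16 degrees, less where a joint would pass 70% of its speed; a pose out of reach is approached as far as the arm can. A call is refused whole if a number of a shift passes 1 or a number of a turn 7.16, either way. A call with a gripper value outside its range is refused whole. The fingers move at their own pace and stop on an object; the grip force is fixed at half the most. Time passes only in rows, so rows that do not move let the fingers close. It gives the time, the measured TCP pose, the force, the opening and the grip force at its end, in the units of the state.
- get_obs(): the state, without advancing time (a new reading comes with each control period).
- imaging.camera(name): name is "scene" or "top"; returns (picture, depth): 400x640x3 uint8, blue, green, red; 400x640 float32, m along the optical axis (not along the pixel's ray), 0 where there is no reading.
- imaging.get_calibration(name): a dict with "camera_matrix" (3x3 intrinsics, pixels), "k1" (the pictures are not rectified: a ray, as slopes to the right and down, at radius r is drawn at 1 + k1 r^2 times it, then the intrinsics apply), "eye" and "rotation" of the camera in the world. Camera axes: x right, y down, z forward; pixel columns grow to the right and rows downward; lengths in m; the calibration is good to about 2 mm. A picture is of the moment at which its call begins. get_calibration takes no time and is no camera call.
- order.job_done(): hands the job in; it is judged then, once.
The state is a dict: "clock": time; "joint_pos": joint angles; "joint_vel": joint speeds; "tau": joint torques, N m; "eef_pos": TCP position; "tool_rot": TCP orientation; "ft_force": force on the tool from outside, world axes, zero at the start; "ft_torque": the same for the moment, N m; "grip_width": finger opening in m; "grasp_force": force on a finger pad.
Only numpy, scipy, OpenCV 4.12 (cv2) and the standard library are available. Lean on these libraries where they do the work, as an engineer would, in place of code of your own. Each camera call takes 0.05 s, during which the arm holds its last target. There are 200 camera calls.

## Task

Get the glass canes ready for cutting: lift the parked keeper bar off the two pins of the steel base and put it down on the table, set the loose cane rack down over both pins until it lies flat on the plate, then lay every cane on the table into a pair of notches of its own across both combs, roughly centred lengthwise. Last, lower the red-handled keeper bar back over the pins until it rests level on the rack's stops above the canes. Leave the tin, the tumbler and the mould where they are.

Things in the scene. Friction and masses are not known exactly. Their poses are not given: they have to be found in the camera images.
- pin_base: fixed dark steel base plate 100 x 240 x 8 mm; origin: centre of its underside, on the table; z up, long axis y. Two upright steel pins, 10 mm in diameter, at y = +97 and -97 mm (x = 0), rise to 78 mm above the table; their top 12 mm taper from 10 to 4 mm. Place and yaw differ each time.
- rack: loose rack, 0.45 kg, 130 x 224 x 48 mm, starts to the robot's right, a quarter turn from the base; origin: centre of underside, z up, long axis y, same after a half turn. 12 mm end plates with a 13 mm through hole at y = +-97 mm (x = 0). Seated it lies on the base plate, underside 8 mm above the table, y along the base's y, either way round.
- rack_spine (a point): middle of the top of the rack's blue spine, 20 mm above the rack's underside: the place to grip it. Spine along the rack's y, 14 mm wide (x), 20 mm high; 43 mm free on either side of it up to the combs. Axes as the rack.
- rack_combs (a point): point over the rack's centre at notch floor height, 32 mm above its underside; axes as the rack. Two wooden combs, 10 mm thick, at x = +-55 mm along y, tops 48 mm above the underside; each has four open notches 18 mm wide at y = -57, -19, +19, +57 mm. A cane lies along x in a pair of notches.
- rack_stops (a point): point over the rack's centre, 47 mm above its underside, level with the tops of four stops (10 x 14 mm) that stand at x = +-14, y = +-97 mm beside the holes; the keeper bar rests on them.
- keeper_bar: loose aluminium bar, 0.25 kg, 38 x 224 x 10 mm, origin: centre of underside, z up, long axis y, same after a half turn; 13 mm through holes at y = +-97 mm; red grip rib on top in the middle, along y, 12 mm wide, 70 mm long, 10 to 35 mm above the underside. Seated, its underside is 55 mm above the table. It starts parked on the pins of the bare base, underside 8 mm above the table.
- cane_pink: solid pink glass cane, loose, 10 mm thick (collides as a square bar, so does not roll), 200 mm long along its y axis; origin: middle of its length, on its underside as built. Lies flat on the table at the start, to the robot's left; may be absent. In a notch pair its underside is 32 mm above the rack's underside.
- cane_blue: solid light blue glass cane, loose, 11 mm thick (collides as a square bar, so does not roll), 210 mm long along its y axis; origin: middle of its length, on its underside as built. Lies flat on the table at the start, to the robot's left; may be absent. In a notch pair its underside is 32 mm above the rack's underside.
- cane_yellow: solid yellow glass cane, loose, 9 mm thick (collides as a square bar, so does not roll), 190 mm long along its y axis; origin: middle of its length, on its underside as built. Lies flat on the table at the start, to the robot's left; may be absent. In a notch pair its underside is 32 mm above the rack's underside.
- cane_green: solid green glass cane, loose, 12 mm thick (collides as a square bar, so does not roll), 200 mm long along its y axis; origin: middle of its length, on its underside as built. Lies flat on the table at the start, to the robot's left; may be absent. In a notch pair its underside is 32 mm above the rack's underside.
- wax_tin: bystander: round metal tin, 67 mm across, 24 mm high; origin centre of underside
- tumbler_amber: bystander: amber glass tumbler, 62 mm across, 82 mm high; origin centre of underside
- optic_mould: bystander: round brass-coloured mould, 68 mm across, 54 mm high; origin centre of underside

How it is judged:
On the way, in this order (a step that is already met when the one before it is completed fails the run):
1. the rack is seated on both pins, flat on the base (horizontal distance between rack and pin_base below 0.005 m and z of rack in the frame of pin_base between 0.004 and 0.011 m and angle between the y axis of rack and the y axis of pin_base, either way round below 0.04 rad and angle between rack's own z axis and vertical below 0.04 rad), for 0.2 s.
2. every cane lies in notches of the seated rack (all of step 1 and z of cane_pink in the frame of rack between 0.027 and 0.046 m and x of cane_pink in the frame of rack between -0.03 and 0.03 m and y of cane_pink in the frame of rack between -0.068 and 0.068 m and angle between the y axis of each of cane_pink, cane_blue, cane_yellow, cane_green and the x axis of rack, either way round below 0.12 rad and linear speed of each of cane_pink, cane_blue, cane_yellow, cane_green below 0.03 m/s and z of cane_blue in the frame of rack between 0.027 and 0.046 m and x of cane_blue in the frame of rack between -0.03 and 0.03 m and y of cane_blue in the frame of rack between -0.068 and 0.068 m and z of cane_yellow in the frame of rack between 0.027 and 0.046 m and x of cane_yellow in the frame of rack between -0.03 and 0.03 m and y of cane_yellow in the frame of rack between -0.068 and 0.068 m and z of cane_green in the frame of rack between 0.027 and 0.046 m and x of cane_green in the frame of rack between -0.03 and 0.03 m and y of cane_green in the frame of rack between -0.068 and 0.068 m), for 0.2 s.
3. the keeper bar is seated on both pins, on the rack's stops (horizontal distance between keeper_bar and pin_base below 0.005 m and z of keeper_bar in the frame of pin_base between 0.05 and 0.0585 m and angle between the y axis of keeper_bar and the y axis of pin_base, either way round below 0.04 rad and angle between keeper_bar's own z axis and vertical below 0.04 rad and linear speed of keeper_bar below 0.03 m/s), for 0.2 s.
At the end, for the whole second after the job is handed in: Rack flat on the base over both pins (5 mm, 0.04 rad); every cane present along the rack's x (0.12 rad) in notches of both combs, centred to 30 mm, origin 27-46 mm above the rack's underside; keeper bar level on pins and stops (5 mm, 0.04 rad, underside 50-58.5 mm up); all at rest (all of step 2 and all of step 3); the robot touches nothing.
It fails at once if the wax tin is moved by more than 40 mm or tipped (distance of wax_tin from where it was at the start of the episode above 0.04 m or angle between wax_tin's own z axis and vertical above 0.5 rad).
It fails at once if the tumbler amber is moved by more than 40 mm or tipped (distance of tumbler_amber from where it was at the start of the episode above 0.04 m or angle between tumbler_amber's own z axis and vertical above 0.5 rad).
It fails at once if the optic mould is moved by more than 40 mm or tipped (distance of optic_mould from where it was at the start of the episode above 0.04 m or angle between optic_mould's own z axis and vertical above 0.5 rad).
Of cane_pink, cane_blue, cane_yellow, cane_green only 3 to 4 are there at a start; the rules pass over those that are not, and their reading is None.
At some moment in a run one of cane_pink, cane_blue, cane_yellow, cane_green, keeper_bar may be knocked a few centimetres aside while the robot is not near it.
Once in a run the grip may slacken for a moment while it holds something.
It also fails if it takes over 210 s, if anything falls off the work surface, if the arm or the gripper's body presses on something with over 40 N, if the wrist force passes 120 N, or if a joint passes its speed limit or range.

## Working session

There is one attempt and no reset: what is moved stays moved. The work goes in short steps, Python scripts to look and compute and a tool call to move; the robot and the scene stay as the last step left them, time stands still between calls to the robot, and variables do not carry over. Pictures are saved under pics/ and viewed, at most 14 in all, crops included, and the job is handed in when it is done.

Besides the shell and the picture viewer there is one more tool, called after "Request:" in YAML: its name, and indented under it one key for each argument. apply_moves: Moves the arm, as the interface text tells. Its arguments: {"type":"object","properties":{"targets":{"type":"array","items":{"type":"array","items":{"type":"array","items":{"type":"number"}}}}},"required":["targets"]}

```bash
mkdir -p pics; ls; cat > h.py <<'E'
import numpy as np, cv2
from workcell import get_obs, imaging, order
def cam(n):
    p,d=imaging.camera(n); return p,d,imaging.get_calibration(n)
def ray(c,uv):
    K=np.array(c["camera_matrix"],float); uv=np.array(uv,float).reshape(-1,1,2)
    s=cv2.undistortPoints(uv,K,np.array([c["k1"],0,0,0,0.])).reshape(-1,2)
    return np.c_[s,np.ones(len(s))]
def atz(c,uv,z):
    "world points of pixels on plane z"
    R=np.array(c["rotation"]);e=np.array(c["eye"]); r=ray(c,uv)@R.T
    return e+r*((z-e[2])/r[:,2])[:,None]
def cloud(d,c):
    v,u=np.mgrid[:d.shape[0],:d.shape[1]]
    s=ray(c,np.c_[u.ravel(),v.ravel()])*d.reshape(-1,1)
    return (s@np.array(c["rotation"]).T+np.array(c["eye"])).reshape(*d.shape,3)
E
python3 - <<'E'
from h import *
for n in("top","scene"):
    p,d,c=cam(n); cv2.imwrite(f"pics/{n}0.png",p); np.save(f"{n}0.npy",d); print(n,c)
    cv2.imwrite
print(get_obs())
E
```

```text
pics
top {'camera_matrix': array([[391.31897076,   0.        , 324.10256105],
       [  0.        , 391.31897076, 200.77225053],
       [  0.        ,   0.        ,   1.        ]]), 'k1': -0.002518183686319088, 'eye': array([0.40014431, 0.04627869, 1.07643284]), 'rotation': array([-0.70500533,  0.70641858, -0.04190674,  0.04673431])}
scene {'camera_matrix': array([[476.74852134,   0.        , 325.14703712],
       [  0.        , 476.74852134, 198.21786532],
       [  0.        ,   0.        ,   1.        ]]), 'k1': -0.13583427294485673, 'eye': array([-0.30264416, -0.62019887,  0.60192476]), 'rotation': array([ 0.76905049, -0.3707039 ,  0.22097485, -0.4714977 ])}
{'clock': 0.1, 'joint_pos': array([1.28299573e+00, 2.41315607e-01, 3.86851967e-03, 1.33519667e+00,
       5.65596034e-06, 1.57081224e+00]), 'joint_vel': array([-0.00017687, -0.00270787,  0.00380513, -0.00167862,  0.00038153,
        0.000936  ]), 'tau': array([ 7.54306129e-04, -3.73139656e+01,  2.53009719e+01,  1.08815299e-02,
        1.11121806e-04, -1.69236209e-06]), 'eef_pos': array([0.14175004, 0.47886085, 0.20881667]), 'tool_rot': array([ 1.43411999e-01,  9.89662642e-01, -9.13765811e-04, -1.35256451e-04]), 'ft_force': array([ 0.32912798, -0.28298834, -0.1501712 ]), 'ft_torque': array([0.00711841, 0.01110477, 0.04188886]), 'grasp_force': 0.0, 'grip_width': 0.0852219322205882}
```

View pics/top0.png

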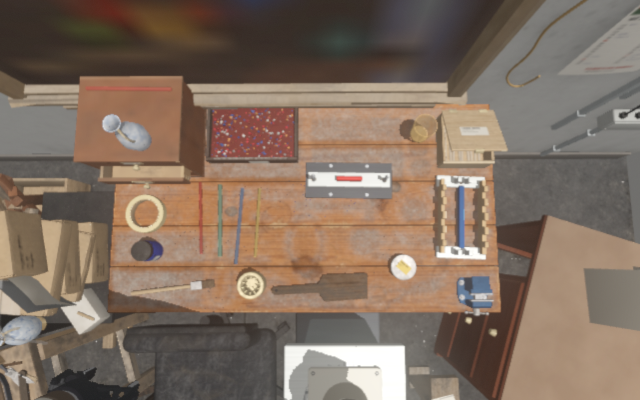

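View pics/scene0.png

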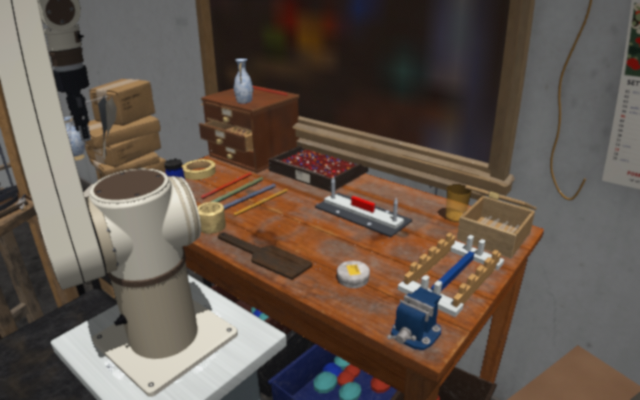

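The top view shows the parked keeper with its red rib at (349,179) on the base, and the rack with its blue spine at (461,217). There are four canes at x≈201 (pink), 220 (green), 239 (blue) and 257 (yellow). The tin is at (403,267), the tumbler at (421,130) and the mould at (250,285).

```bash
python3 - <<'E'
s=open('h.py').read()
s=s.replace('R=np.array(c["rotation"])','R=rot(c)').replace('np.array(c["rotation"]).T','rot(c).T')
s=s.replace('def cam(','from scipy.spatial.transform import Rotation as Ro\ndef rot(c): return Ro.from_quat(c["rotation"]).as_matrix()\ndef cam(',1)
s+='''
BOX=dict(pink=(190,175,210,260),green=(212,180,229,262),blue=(230,183,248,270),yellow=(250,183,266,262),rib=(325,168,372,190),spine=(450,180,472,255))
def seg(p,c,name,z,box=None):
    "centre, axis angle deg, length of coloured bar at height z"
    x0,y0,x1,y1=box or BOX[name]; a=p[y0:y1,x0:x1].astype(int); b,g,r=a[...,0],a[...,1],a[...,2]
    m={'pink':(r-g>45)&(b>g-5),'rib':(r-g>90),'green':(g-r>8),'blue':(b-r>8),'spine':(b-r>35),'yellow':(g-b>60)&(r-g<55)}[name]
    m=m.astype(np.uint8); n,l,st,_=cv2.connectedComponentsWithStats(m,connectivity=8)
    if n<2: return None
    m=l==1+st[1:,4].argmax(); v,u=np.nonzero(m)
    q=atz(c,np.c_[u+x0,v+y0],z)[:,:2]; k=q.mean(0); w,V=np.linalg.eigh(np.cov((q-k).T)); ax=V[:,1]
    t=(q-k)@ax; mid=k+ax*(t.max()+t.min())/2
    return np.round(k,4),np.round(mid,4),round(np.degrees(np.arctan2(ax[1],ax[0]))%180,2),round(np.ptp(t),4),len(u)
'''
open('h.py','w').write(s)
E
python3 - <<'E'
from h import *
p=cv2.imread("pics/top0.png"); d=np.load("top0.npy"); c=imaging.get_calibration("top")
for n,z in dict(pink=.01,green=.012,blue=.011,yellow=.009,rib=.043,spine=.02).items(): print(n,seg(p,c,n,z))
P=cloud(d,c)
for n,uv in dict(table=(300,225),rib=(349,179),spine=(461,217),tin=(403,267),tumb=(421,130),mould=(250,285),paddle=(345,287),box=(252,135),vise=(478,290),keeper=(330,181)).items(): print(n,np.round(P[uv[1],uv[0]],3))
big=lambda x0,y0,x1,y1,s:cv2.resize(p[y0:y1,x0:x1],None,fx=s,fy=s,interpolation=cv2.INTER_CUBIC)
cv2.imwrite("pics/base.png",big(300,155,400,205,8)); cv2.imwrite("pics/rack.png",big(425,165,500,265,6))
E
```

```text
pink None
green (array([0.4779, 0.3392]), array([0.4832, 0.3393]), np.float64(1.54), np.float64(0.1916), 148)
blue (array([0.4643, 0.2871]), array([0.4683, 0.2868]), np.float64(176.39), np.float64(0.1996), 143)
yellow None
rib (array([ 0.5918, -0.0136]), array([ 0.5918, -0.0136]), np.float64(89.84), np.float64(0.0643), 75)
spine (array([ 0.4896, -0.3164]), array([ 0.4904, -0.3164]), np.float64(177.43), np.float64(0.1657), 307)
table [ 0.469  0.12  -0.005]
rib [ 0.589 -0.014  0.041]
spine [ 0.488 -0.316  0.021]
tin [ 0.355 -0.156  0.021]
tumb [ 0.735 -0.22   0.007]
mould [0.308 0.253 0.008]
paddle [ 0.302 -0.002  0.007]
box [0.716 0.252 0.028]
vise [ 0.301 -0.332  0.075]
keeper [0.589 0.037 0.016]
```

View pics/base.png

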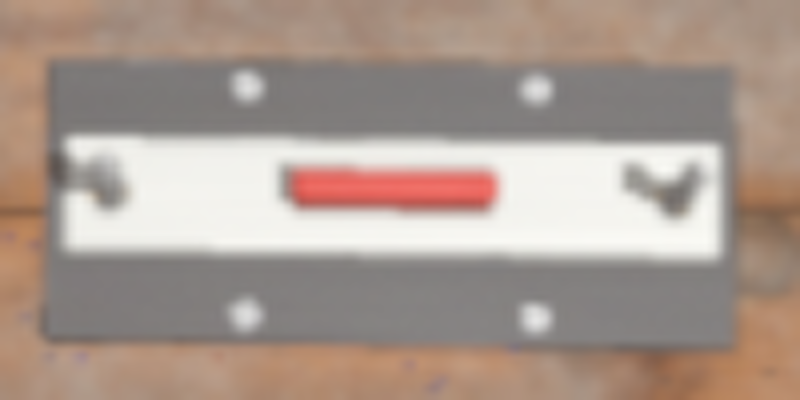

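View pics/rack.png

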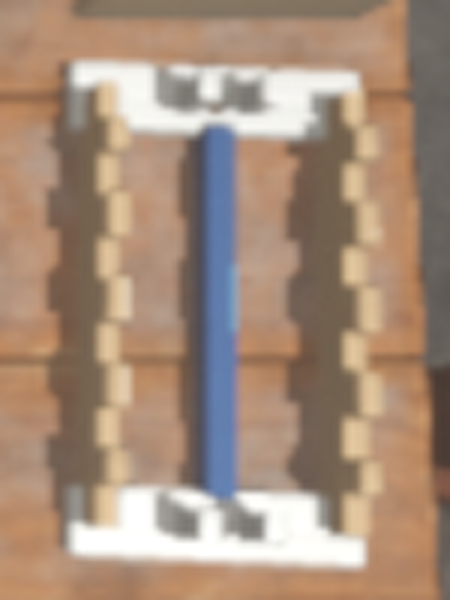

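The base crop shows plate corners at about (50,62), (733,68), (733,347), (45,338) and keeper corners at (65,136), (722,144), (720,260), (63,252). The rack crop shows outer corners at (72,62), (358,74), (362,566), (70,556), with the spine running from (217,125) to (217,497).

```bash
python3 - <<'E'
from h import *
c=imaging.get_calibration("top"); p=cv2.imread("pics/top0.png")
def rect(q,o,s,z):
    q=(np.array(q)+.5)/s-.5+o; w=atz(c,q,z)[:,:2]
    print(np.round(w.mean(0),4),"edges",[ (round(np.linalg.norm(e),4),round(np.degrees(np.arctan2(e[1],e[0])),2)) for e in np.roll(w,-1,0)-w])
rect([(50,62),(733,68),(733,347),(45,338)],(300,155),8,.008)
rect([(65,136),(722,144),(720,260),(63,252)],(300,155),8,.018)
rect([(72,62),(358,74),(362,566),(70,556)],(425,165),6,.012)
rect([(207,125),(233,125),(235,497),(207,497)],(425,165),6,.02)
# depth cross-check
P=cloud(np.load("top0.npy"),c); 
print("table z",[round(float(np.median(P[a:a+8,b:b+8,2])),4) for a,b in((215,290),(225,390),(150,340),(240,170))])
x0,y0=185,170; cv2.imwrite("pics/canes.png",cv2.resize(p[y0:270,x0:275],None,fx=6,fy=6,interpolation=cv2.INTER_CUBIC))
E
```

```text
[ 0.5929 -0.0136] edges [(np.float64(0.2377), np.float64(-90.69)), (np.float64(0.0979), np.float64(178.68)), (np.float64(0.2367), np.float64(89.1)), (np.float64(0.0971), np.float64(-0.77))]
[ 0.5929 -0.0139] edges [(np.float64(0.2258), np.float64(-90.88)), (np.float64(0.0404), np.float64(177.74)), (np.float64(0.2247), np.float64(89.14)), (np.float64(0.0404), np.float64(-0.76))]
[ 0.4904 -0.3178] edges [(np.float64(0.1311), np.float64(-92.61)), (np.float64(0.2238), np.float64(177.45)), (np.float64(0.1304), np.float64(87.96)), (np.float64(0.2251), np.float64(-2.37))]
[ 0.4907 -0.3173] edges [(np.float64(0.0118), np.float64(-90.15)), (np.float64(0.1681), np.float64(177.67)), (np.float64(0.0125), np.float64(89.9)), (np.float64(0.1682), np.float64(-2.55))]
table z [-0.0007, -0.0005, -0.0, 0.0006]
```

View pics/canes.png

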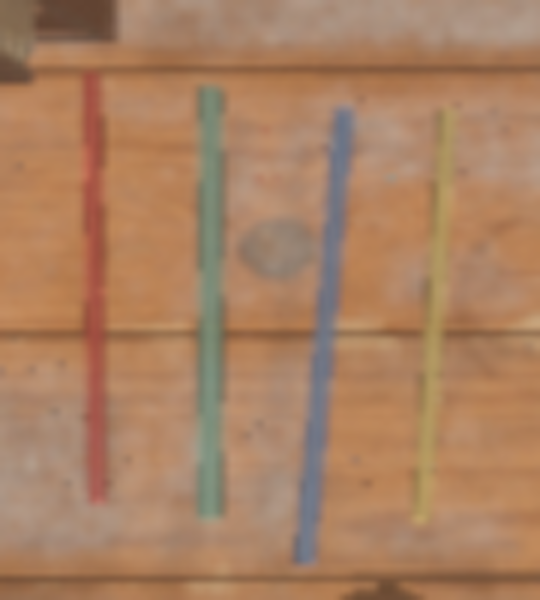

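The canes have gaps of about 50 mm between them. Their ends in crop pixels are pink (91,72)-(97,502), green (210,87)-(210,517), blue (343,108)-(305,563) and yellow (448,107)-(421,522). The base fit is (0.593, -0.014) with its long axis at 89.1°, and the sizes match. Moving to the keeper.

Request:
apply_moves:
  targets:
    - [[0.47,-0.513,0,-3.1,1],[0.47,-0.513,0,-3.1,1],[0.47,-0.513,0,-3.1,1],[0.47,-0.513,0,-3.1,1],[0.47,-0.513,0,-3.1,1],[0.47,-0.513,0,-3.1,1],[0.47,-0.513,0,-3.1,1],[0.47,-0.513,0,-3.1,1]]

```text
clock: 0.77
eef_pos: [0.2928, 0.3139, 0.2092]
tool_rot: [0.354, 0.935, -0.0, -0.0]
ft_force: [0.1, 0.4, 0.3]
grip_width: 0.0855
grasp_force: 0.0
```

Request:
apply_moves:
  targets:
    - [[0.47,-0.513,0,-3.1,1],[0.47,-0.513,0,-3.1,1],[0.47,-0.513,0,-3.1,1],[0.47,-0.513,0,-3.1,1],[0.47,-0.513,0,-3.1,0.1],[0.47,-0.513,0,-3.1,0.1],[0.47,-0.513,0,-3.1,0.1],[0.47,-0.513,0,-3.1,0.1]]

```text
clock: 1.43
eef_pos: [0.4432, 0.1498, 0.2092]
tool_rot: [0.546, 0.837, -0.0, -0.0]
ft_force: [-0.4, 0.4, -0.4]
grip_width: 0.047
grasp_force: 0.0
```

Request:
apply_moves:
  targets:
    - [[0.47,-0.513,0,-3.1,0.1],[0.47,-0.513,0,-3.1,0.1],[0.47,-0.513,0,-3.1,0.1],[0.47,-0.513,0,-3.1,0.1],[0.47,-0.513,0,-3.1,0.1],[0.47,-0.513,0,-3.1,0.1],[0.47,-0.513,0,-3.1,0.1],[0.47,-0.513,0,-3.1,0.1]]

```text
clock: 2.1
eef_pos: [0.5935, -0.0142, 0.2089]
tool_rot: [0.714, 0.701, -0.0, -0.0]
ft_force: [0.8, 0.9, 0.2]
grip_width: 0.0473
grasp_force: 0.0
```

Request:
apply_moves:
  targets:
    - [[0,0,-0.5,0,0.1],[0,0,-0.5,0,0.1],[0,0,-0.5,0,0.1],[0,0,-0.5,0,0.1],[0,0,0,0,0.1],[0,0,0,0,0.1]]

```text
clock: 2.6
eef_pos: [0.5917, -0.013, 0.1281]
tool_rot: [0.713, 0.702, -0.001, -0.001]
ft_force: [0.6, -0.5, -0.4]
grip_width: 0.0469
grasp_force: 0.0
```

```bash
cat >> h.py <<'E'
def tip():
    o=get_obs(); R=Ro.from_quat(o["tool_rot"]).as_matrix(); y=R[:,1]
    return dict(t=round(o["clock"],2),pos=np.round(o["eef_pos"],4).tolist(),yang=round(float(np.degrees(np.arctan2(y[1],y[0]))),2),j=np.round(o["joint_pos"],2).tolist(),F=np.round(o["ft_force"],1).tolist(),T=np.round(o["ft_torque"],2).tolist(),w=round(float(o["grip_width"]),4),g=round(float(o["grasp_force"]),1))
E
python3 - <<'E'
from h import *
print(tip())
c=imaging.get_calibration("top")
for n,a,b,z in (("pink",(91,72),(97,502),.01),("green",(210,87),(210,517),.012),("blue",(343,108),(305,563),.011),("yellow",(448,107),(421,522),.009)):
    w=atz(c,(np.array([a,b])+.5)/6-.5+(185,170),z)[:,:2]; e=w[0]-w[1]
    print(n,np.round(w.mean(0),4),round(np.linalg.norm(e),4),np.degrees(np.arctan2(e[1],e[0])).round(2))
E
```

```text
{'t': 2.6, 'pos': [0.5917, -0.013, 0.1281], 'yang': -0.89, 'j': [-0.02, 0.47, 0.12, 1.23, -0.0, 1.56], 'F': [0.6, -0.5, -0.4], 'T': [-0.01, -0.01, 0.0], 'w': 0.0469, 'g': 0.0}
pink [0.4906 0.3928] 0.1971 2.98
green [0.4835 0.339 ] 0.1962 1.82
blue [0.4684 0.2867] 0.2072 -3.32
yellow [0.4777 0.237 ] 0.1895 -2.59
```

Request:
apply_moves:
  targets:
    - [[0.02,-0.02,-0.5,0,0.1],[0,0,-0.5,0,0.1],[0,0,-0.5,0,0.1],[0,0,-0.5,0,0.1],[0,0,-0.22,0,0.1],[0,0,0,0,0.1],[0,0,0,0,-1],[0,0,0,0,-1]]

```text
clock: 3.27
eef_pos: [0.5955, -0.0138, 0.0428]
tool_rot: [0.713, 0.702, 0.001, 0.001]
ft_force: [-1.1, -0.0, -0.1]
grip_width: 0.0235
grasp_force: 0.0
```

Request:
apply_moves:
  targets:
    - [[0,0,0,0,-1],[0,0,0,0,-1],[0,0,0,0,-1],[0,0,0,0,-1]]

```text
clock: 3.6
eef_pos: [0.5943, -0.0139, 0.0414]
tool_rot: [0.713, 0.702, 0.0, 0.0]
ft_force: [0.4, -1.4, -0.3]
grip_width: -0.0001
grasp_force: 0.0
```

```bash
python3 -c "
from h import *
print(tip())"
```

```text
{'t': 3.6, 'pos': [0.5943, -0.0139, 0.0414], 'yang': -0.89, 'j': [-0.02, 0.54, 0.0, 1.03, 0.0, 1.56], 'F': [0.4, -1.4, -0.3], 'T': [-0.03, 0.01, -0.03], 'w': -0.0001, 'g': 0.0}
```

```bash
python3 - <<'E'
from h import *
p,d,c=cam("scene"); q,_,_=cam("top")
a=cv2.resize(p[170:270,290:450],None,fx=4,fy=4,interpolation=cv2.INTER_CUBIC); b=cv2.resize(q[150:210,250:410],None,fx=4,fy=4,interpolation=cv2.INTER_CUBIC)
cv2.imwrite("pics/s1.png",np.vstack([a[:340],b]))
E
```

```text
(no output)
```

View pics/s1.png

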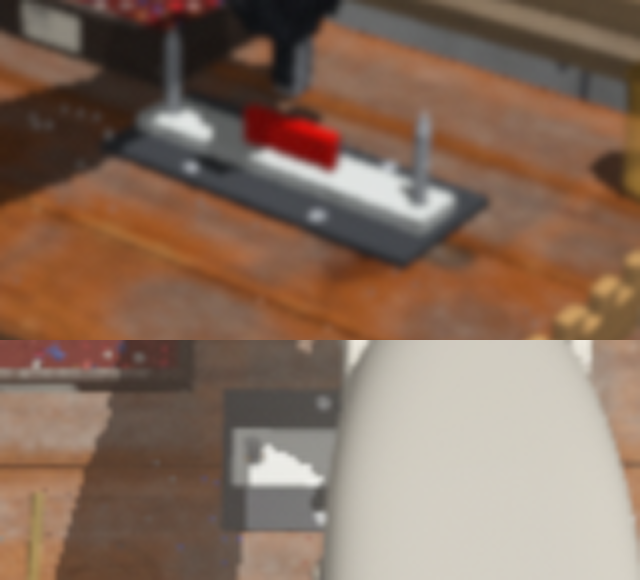

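The gripper has shut on nothing. In the crop the fingertips (290,105) stand behind or above the rib (290,135), so I'm measuring where they really are.

```bash
python3 - <<'E'
from h import *
p,d,c=cam("scene"); P=cloud(d,c)
for uv in [(360,180),(361,187),(363,192),(362,195),(368,188),(356,205),(362,204),(370,207),(330,193),(395,215)]: print(uv,np.round(P[uv[1],uv[0]],4),p[uv[1],uv[0]])
def proj(X):
    s=(np.array(X)-c["eye"])@rot(c); K=np.array(c["camera_matrix"]); return cv2.projectPoints((s).reshape(1,3),np.zeros(3),np.zeros(3),K,np.array([c["k1"],0,0,0,0.]))[0].ravel().round(1)
print(proj((.5929,-.0138,.043)),proj((.5929,.0212,.043)),proj((.5929,-.0488,.043)),"tip",proj((.594,-.0139,.0244)), "pins",proj((.5943,.0832,.078)),proj((.5915,-.1108,.078)))
print(tip())
a=cv2.resize(p[160:250,310:430],None,fx=6,fy=6,interpolation=cv2.INTER_CUBIC); cv2.imwrite("pics/s2.png",a)
E
```

```text
(360, 180) [ 0.5622 -0.0255  0.112 ] [24 21 20]
(361, 187) [ 0.5798 -0.017   0.0838] [26 24 21]
(363, 192) [ 0.5804 -0.023   0.0716] [81 78 79]
(362, 195) [ 0.6852  0.051  -0.0017] [54 67 92]
(368, 188) [ 0.6041 -0.0218  0.0731] [ 88  98 120]
(356, 205) [0.5843 0.     0.0257] [ 22  23 108]
(362, 204) [ 0.5856 -0.0175  0.0337] [  8  10 126]
(370, 207) [ 0.5854 -0.0422  0.0333] [ 10  12 122]
(330, 193) [ 6.382e-01  1.280e-01 -5.000e-04] [46 50 58]
(395, 215) [ 0.5868 -0.1146  0.0345] [121 117 115]
[362.5 199.3] [351.4 195.5] [374.  203.2] tip [362.6 205.6] pins [332.9 176.9] [395.7 198. ]
{'t': 3.75, 'pos': [0.5939, -0.0139, 0.0409], 'yang': -0.89, 'j': [-0.02, 0.54, -0.0, 1.03, -0.0, 1.56], 'F': [-0.4, 0.6, -0.2], 'T': [0.02, -0.0, 0.02], 'w': -0.0001, 'g': 0.0}
```

View pics/s2.png

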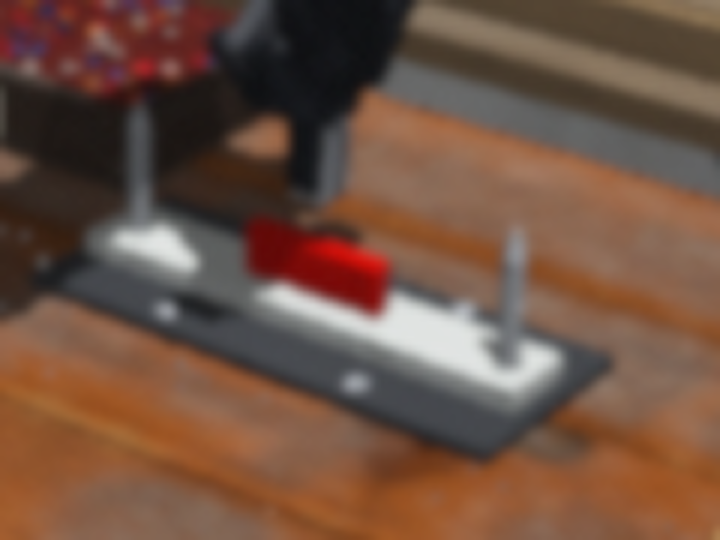

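The closed tips show at z≈0.065 directly over the rib, although the reported TCP would put them at 0.024. The xy matches. I'll re-measure the height offset, shut, before trusting z.

Request:
apply_moves:
  targets:
    - [[0,0,0,0,-1],[0,0,0.1,0,-1],[0,0,0,0,-1],[0,0,0,0,-1]]

```text
clock: 4.08
eef_pos: [0.5943, -0.0138, 0.0452]
tool_rot: [0.713, 0.702, 0.0, 0.0]
ft_force: [-0.5, -0.3, -0.3]
grip_width: -0.0002
grasp_force: 0.0
```

```bash
python3 - <<'E'
from h import *
print(tip())
p,d,c=cam("scene"); P=cloud(d,c)
# all points in a vertical column round the tool axis
m=(abs(P[...,0]-.594)<.022)&(abs(P[...,1]+.014)<.025)&(d>0)
v,u=np.nonzero(m); z=P[m][:,2]
for lo in np.arange(0,.2,.01):
    k=(z>=lo)&(z<lo+.01)
    if k.any(): print(round(lo,2),k.sum(),"v",v[k].min(),v[k].max(),"x",P[m][k,0].mean().round(4),"bgr",p[m][k].mean(0).round())
E
```

```text
{'t': 4.08, 'pos': [0.5943, -0.0138, 0.0452], 'yang': -0.89, 'j': [-0.02, 0.54, 0.0, 1.04, 0.0, 1.56], 'F': [-0.5, -0.3, -0.3], 'T': [0.05, -0.02, -0.01], 'w': -0.0002, 'g': 0.0}
0.0 17 v 211 217 x 0.5735 bgr [102. 101.  98.]
0.01 78 v 207 215 x 0.5786 bgr [166. 168. 170.]
0.02 57 v 203 212 x 0.5856 bgr [ 50.  51. 129.]
0.03 63 v 198 208 x 0.5859 bgr [  8.  10. 122.]
0.04 44 v 197 204 x 0.5894 bgr [ 14.  19. 151.]
0.06 7 v 190 192 x 0.5875 bgr [54. 60. 74.]
0.07 32 v 187 192 x 0.5863 bgr [65. 66. 73.]
0.08 40 v 183 188 x 0.5856 bgr [58. 58. 61.]
0.09 41 v 180 185 x 0.5845 bgr [52. 52. 56.]
0.1 27 v 176 181 x 0.5882 bgr [55. 57. 65.]
0.11 41 v 170 178 x 0.5944 bgr [35. 34. 35.]
0.12 31 v 169 174 x 0.5898 bgr [22. 19. 18.]
0.13 53 v 165 171 x 0.5853 bgr [22. 19. 18.]
0.14 39 v 161 167 x 0.5898 bgr [22. 19. 18.]
0.15 42 v 157 164 x 0.5875 bgr [21. 18. 17.]
0.16 45 v 153 160 x 0.5914 bgr [22. 20. 18.]
0.17 56 v 149 157 x 0.5911 bgr [20. 18. 16.]
0.18 16 v 149 152 x 0.5824 bgr [20. 17. 16.]
```

Request:
apply_moves:
  targets:
    - [[0,0,-0.1,0,-1],[0,0,-0.1,0,-1],[0,0,-0.1,0,-1],[0,0,-0.1,0,-1],[0,0,0,0,-1],[0,0,-0.05,0,-1],[0,0,0,0,-1]]

```text
clock: 4.72
eef_pos: [0.5937, -0.0138, 0.0263]
tool_rot: [0.713, 0.702, -0.0, -0.0]
ft_force: [-0.1, 0.7, 0.0]
grip_width: -0.0001
grasp_force: 0.0
```

Request:
apply_moves:
  targets:
    - [[0,0,-0.05,0,-1],[0,0,0,0,-1],[0,0,0,0,-1]]

```text
clock: 4.97
eef_pos: [0.5939, -0.0138, 0.0248]
tool_rot: [0.713, 0.702, 0.0, -0.0]
ft_force: [-0.1, 0.6, 0.6]
grip_width: -0.0
grasp_force: 0.0
```

Request:
apply_moves:
  targets:
    - [[0,0,-0.05,0,-1],[0,0,0,0,-1],[0,0,0,0,-1]]

```text
clock: 5.22
eef_pos: [0.5938, -0.0138, 0.0227]
tool_rot: [0.713, 0.702, -0.0, -0.0]
ft_force: [0.0, -0.5, -0.2]
grip_width: -0.0002
grasp_force: 0.0
```

Request:
apply_moves:
  targets:
    - [[0,0,-0.05,0,-1],[0,0,0,0,-1],[0,0,0,0,-1]]

```text
clock: 5.47
eef_pos: [0.5943, -0.0139, 0.0214]
tool_rot: [0.713, 0.702, 0.0, 0.0]
ft_force: [-0.8, -0.1, 3.7]
grip_width: -0.0001
grasp_force: 2.0
```

Contact came at reported z≈0.0215 on the rib top (true 0.043). So the true fingertip height is the reported z + 0.0215, meaning the reported z reads 38.5 mm low. I'll use that from here on.

Request:
apply_moves:
  targets:
    - [[0,0,0.6,0,0.1],[0,0,0.15,0,0.1],[0,0,0,0,0.1],[0,0,0,0,0.1],[0,0,0,0,0.1],[0,0,-0.5,0,0.1],[0,0,-0.4,0,0.1],[0,0,-0.2,0,0.1]]

```text
clock: 6.13
eef_pos: [0.5917, -0.0138, 0.0038]
tool_rot: [0.713, 0.702, -0.002, -0.002]
ft_force: [-0.3, 0.2, -0.0]
grip_width: 0.0469
grasp_force: 0.0
```

Request:
apply_moves:
  targets:
    - [[0,0,-0.18,0,0.1],[0,0,0,0,0.1],[0,0,0,0,-1],[0,0,0,0,-1],[0,0,0,0,-1],[0,0,0,0,-1],[0,0,0,0,-1],[0,0,0,0,-1]]

```text
clock: 6.8
eef_pos: [0.5947, -0.0139, 0.0007]
tool_rot: [0.713, 0.702, 0.001, 0.001]
ft_force: [-0.1, 1.1, 4.9]
grip_width: 0.0104
grasp_force: 62.1
```

Request:
apply_moves:
  targets:
    - [[0,0,0.3,0,-1],[0,0,0.5,0,-1],[0,0,0.5,0,-1],[0,0,0.5,0,-1],[0,0,0.5,0,-1],[0,0,0.2,0,-1],[0,0,0,0,-1]]

```text
clock: 7.38
eef_pos: [0.5955, -0.0139, 0.1016]
tool_rot: [0.713, 0.702, 0.001, 0.002]
ft_force: [0.5, -0.2, -2.1]
grip_width: 0.0104
grasp_force: 61.2
```

Request:
apply_moves:
  targets:
    - [[-0.51,0.2,0,0,-1],[-0.51,0.2,0,0,-1],[-0.51,0.2,0,0,-1],[-0.51,0.2,0,0,-1],[-0.51,0.2,0,0,-1],[-0.51,0.2,0,0,-1],[-0.51,0.2,0,0,-1],[-0.51,0.2,0,0,-1]]

```text
clock: 8.05
eef_pos: [0.4283, 0.0503, 0.0979]
tool_rot: [0.713, 0.702, -0.001, -0.001]
ft_force: [0.2, 0.5, -1.7]
grip_width: 0.0105
grasp_force: 61.1
```

Request:
apply_moves:
  targets:
    - [[0,0,-0.5,0,-1],[0,0,-0.5,0,-1],[0,0,-0.5,0,-1],[0,0,-0.5,0,-1],[0,0,-0.3,0,-1],[0,0,0,0,-1],[0,0,0,0,-1]]

```text
clock: 8.63
eef_pos: [0.4288, 0.0499, 0.0062]
tool_rot: [0.713, 0.702, -0.002, -0.001]
ft_force: [-1.0, 1.1, -1.7]
grip_width: 0.011
grasp_force: 60.9
```

Request:
apply_moves:
  targets:
    - [[0,0,-0.2,0,-1],[0,0,-0.11,0,-1],[0,0,0,0,-1],[0,0,0,0,-1],[0,0,0,0,0.1],[0,0,0,0,0.1],[0,0,0,0,0.1],[0,0,0,0,0.1]]

```text
clock: 9.3
eef_pos: [0.4313, 0.0502, -0.0043]
tool_rot: [0.713, 0.702, 0.001, 0.0]
ft_force: [-0.1, 1.4, -0.0]
grip_width: 0.0473
grasp_force: 0.0
```

Request:
apply_moves:
  targets:
    - [[0,0,0.4,0,0.1],[0,0,0.6,0,0.1],[0,0,0.8,0,0.1],[0,0,0.8,0,0.1],[0,0,0.6,0,0.1],[0,0,0,0,0.1]]

```text
clock: 9.8
eef_pos: [0.4348, 0.0506, 0.1286]
tool_rot: [0.713, 0.702, 0.004, 0.003]
ft_force: [-0.0, 0.5, 0.2]
grip_width: 0.0469
grasp_force: 0.0
```

```bash
python3 -c "
from h import *
print(tip())"
```

```text
{'t': 9.8, 'pos': [0.4348, 0.0506, 0.1286], 'yang': -0.89, 'j': [0.12, 0.17, -0.31, 1.08, -0.0, 1.7], 'F': [-0.0, 0.5, 0.2], 'T': [0.02, -0.02, 0.0], 'w': 0.0469, 'g': 0.0}
```

Request:
apply_moves:
  targets:
    - [[0.09,-0.575,0,-5.72,0.1],[0.09,-0.575,0,-5.72,0.1],[0.09,-0.575,0,-5.72,0.1],[0.09,-0.575,0,-5.72,0.1],[0.09,-0.575,0,-5.72,0.1],[0.09,-0.575,0,-5.72,0.1],[0.09,-0.575,0,-5.72,0.1],[0.09,-0.575,0,-5.72,0.1]]

```text
clock: 10.47
eef_pos: [0.4593, -0.1349, 0.1228]
tool_rot: [0.93, 0.367, -0.0, -0.0]
ft_force: [0.3, 0.3, -0.4]
grip_width: 0.0468
grasp_force: 0.0
```

Request:
apply_moves:
  targets:
    - [[0.09,-0.575,0,-5.72,0.1],[0.09,-0.575,0,-5.72,0.1],[0.09,-0.575,0,-5.72,0.1],[0.09,-0.575,0,-5.72,0.1],[0.09,-0.575,0,-5.72,0.1],[0.09,-0.575,0,-5.72,0.1],[0.09,-0.575,0,-5.72,0.1],[0.09,-0.575,0,-5.72,0.1]]

```text
clock: 11.13
eef_pos: [0.4881, -0.3189, 0.1226]
tool_rot: [1.0, -0.024, -0.0, -0.0]
ft_force: [-0.1, -0.1, -0.3]
grip_width: 0.0471
grasp_force: 0.0
```

Request:
apply_moves:
  targets:
    - [[0,0,-0.4,0,0],[0,0,-0.4,0,0],[0,0,-0.4,0,0],[0,0,-0.3,0,0],[0,0,0,0,0],[0,0,0,0,0],[0,0,0,0,0]]

```text
clock: 11.72
eef_pos: [0.4887, -0.318, 0.0637]
tool_rot: [1.0, -0.021, 0.0, 0.0]
ft_force: [0.9, -0.7, -0.2]
grip_width: 0.0427
grasp_force: 0.0
```

```bash
python3 - <<'E'
from h import *
print(tip())
p,d,c=cam("top"); cv2.imwrite("pics/t3.png",p)
p,d,c=cam("scene"); cv2.imwrite("pics/s3.png",p[200:320,340:540])
q=cv2.resize(p[190:320,350:530],None,fx=4,fy=4,interpolation=cv2.INTER_CUBIC); cv2.imwrite("pics/s3b.png",q)
E
```

```text
{'t': 11.72, 'pos': [0.4887, -0.318, 0.0637], 'yang': -92.41, 'j': [-0.58, 0.5, -0.01, 1.06, -0.0, 2.61], 'F': [0.9, -0.7, -0.2], 'T': [-0.03, -0.0, 0.02], 'w': 0.0427, 'g': 0.0}
```

View pics/s3b.png

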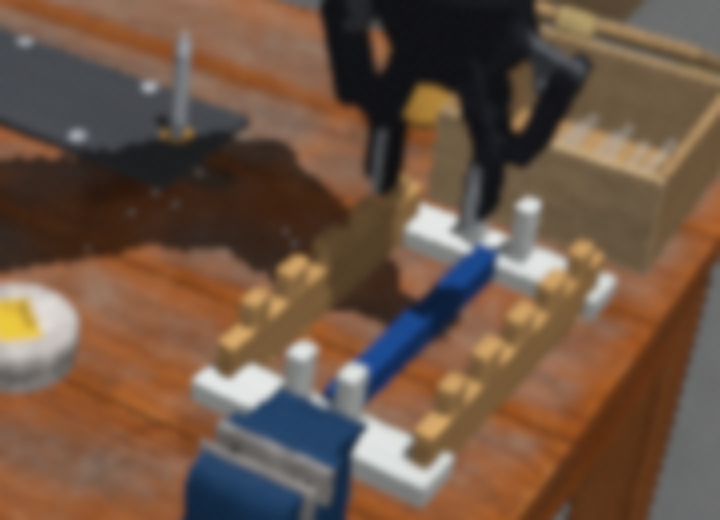

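Fingers straddle the spine (crop tips (385,185) and (470,235), spine (410,320)); the vise stays clear. Lowering and gripping.

Request:
apply_moves:
  targets:
    - [[0.04,0,-0.4,0,0],[0,0,-0.4,0,0],[0,0,-0.4,0,0],[0,0,-0.4,0,0],[0,0,-0.3,0,0],[0,0,0,0,0],[0,0,0,0,-1],[0,0,0,0,-1]]

```text
clock: 12.48
eef_pos: [0.4909, -0.3184, -0.0115]
tool_rot: [1.0, -0.021, 0.001, 0.001]
ft_force: [1.0, -0.6, -0.8]
grip_width: 0.0196
grasp_force: 0.0
```

Request:
apply_moves:
  targets:
    - [[0,0,0,0,-1],[0,0,0,0,-1],[0,0,0,0,-1],[0,0,0,0,-1]]

```text
clock: 12.82
eef_pos: [0.4911, -0.3188, -0.011]
tool_rot: [1.0, -0.021, 0.001, 0.001]
ft_force: [-0.5, -0.8, 6.2]
grip_width: 0.0118
grasp_force: 62.0
```

```bash
python3 -c "
from h import *
print(tip())"
```

```text
{'t': 12.82, 'pos': [0.4911, -0.3188, -0.011], 'yang': -92.42, 'j': [-0.58, 0.58, -0.08, 0.9, -0.0, 2.61], 'F': [-0.5, -0.8, 6.2], 'T': [-0.05, 0.18, -0.02], 'w': 0.0118, 'g': 62.0}
```

Request:
apply_moves:
  targets:
    - [[0,0,0.2,0,-1],[0,0,0.4,0,-1],[0,0,0.5,0,-1],[0,0,0.5,0,-1],[0,0,0.5,0,-1],[0,0,0.4,0,-1],[0,0,0.1,0,-1],[0,0,0,0,-1]]

```text
clock: 13.48
eef_pos: [0.4903, -0.318, 0.0921]
tool_rot: [1.0, -0.021, 0.001, 0.0]
ft_force: [0.8, -0.3, -5.4]
grip_width: 0.0118
grasp_force: 60.8
```

Request:
apply_moves:
  targets:
    - [[0.16,0.475,0,5.72,-1],[0.16,0.475,0,5.72,-1],[0.16,0.475,0,5.72,-1],[0.16,0.475,0,5.72,-1],[0.16,0.475,0,5.72,-1],[0.16,0.475,0,5.72,-1],[0.16,0.475,0,5.72,-1],[0.16,0.475,0,5.72,-1]]

```text
clock: 14.15
eef_pos: [0.5396, -0.1643, 0.0888]
tool_rot: [0.928, 0.372, -0.002, -0.001]
ft_force: [0.0, 0.0, -5.3]
grip_width: 0.0121
grasp_force: 60.7
```

Request:
apply_moves:
  targets:
    - [[0.16,0.475,0,5.72,-1],[0.16,0.475,0,5.72,-1],[0.16,0.475,0,5.72,-1],[0.16,0.475,0,5.72,-1],[0.16,0.475,0,5.72,-1],[0.16,0.475,0,5.72,-1],[0.16,0.475,0,5.72,-1],[0.16,0.475,0,5.72,-1]]

```text
clock: 14.82
eef_pos: [0.5906, -0.0128, 0.0886]
tool_rot: [0.711, 0.703, -0.002, -0.002]
ft_force: [0.5, 1.3, -5.3]
grip_width: 0.0118
grasp_force: 60.7
```

Request:
apply_moves:
  targets:
    - [[0,0,0,0,-1],[0,0,0,0,-1],[0,0,0,0,-1]]

```text
clock: 15.07
eef_pos: [0.5908, -0.014, 0.0894]
tool_rot: [0.713, 0.701, -0.001, -0.001]
ft_force: [-0.1, -0.5, -5.6]
grip_width: 0.0121
grasp_force: 60.7
```

```bash
python3 - <<'E'
from h import *
print(tip())
p,d,c=cam("scene"); cv2.imwrite("pics/s4.png",cv2.resize(p[130:270,300:460],None,fx=5,fy=4.2,interpolation=cv2.INTER_CUBIC))
cv2.imwrite("pics/s4.png",cv2.resize(p[150:260,300:450],None,fx=5,fy=5,interpolation=cv2.INTER_CUBIC))
E
```

```text
{'t': 15.07, 'pos': [0.5908, -0.014, 0.0894], 'yang': -0.92, 'j': [-0.02, 0.5, 0.06, 1.14, -0.0, 1.56], 'F': [-0.1, -0.5, -5.6], 'T': [-0.03, -0.0, -0.03], 'w': 0.0121, 'g': 60.7}
```

View pics/s4.png

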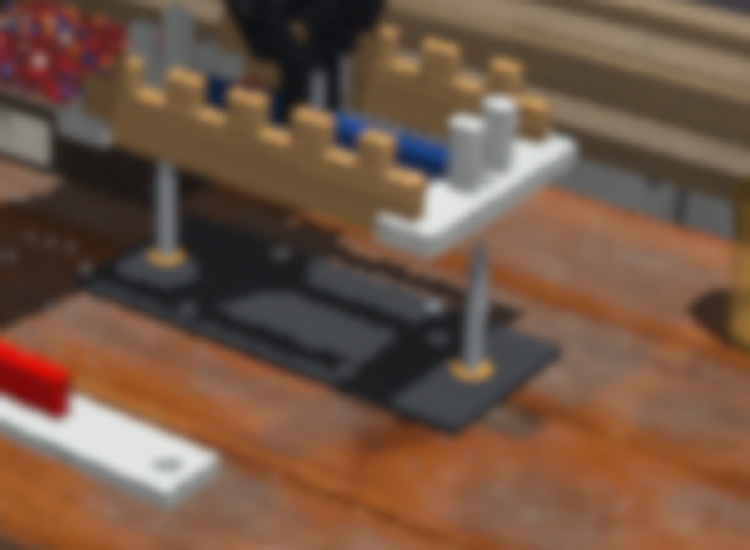

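Rack is held level with the right pin at crop (478,250) below its end plate. End plate's far corner is at (577,148) and its near corner at about (430,236). Checking alignment.

```bash
python3 - <<'E'
from h import *
c=imaging.get_calibration("scene")
f=lambda q,z: atz(c,(np.array(q,float)+.5)/5-.5+(300,150),z)[:,:2].round(4)
w=f([(577,146),(430,236),(380,222)],.1124); print(w)
e=np.array([np.sin(np.radians(.87)),np.cos(np.radians(.87))]); ex=np.array([e[1],-e[0]])
for k,(i,j) in enumerate([(65,-112),(-65,-112)]): print("rack centre", w[k]-ex*i/1e3-e*j/1e3)
b=f([(478,245),(178,0)],.078); print("pin tips",b[0]+e*.097)
print("pin bases",f([(165,257),(472,370)],.009))
print("base plate corners R,near",f([(562,350),(455,425),(80,285)],.008))
E
```

```text
[[ 0.6496 -0.1281]
 [ 0.5237 -0.1232]
 [ 0.5216 -0.0976]]
rack centre [ 0.58630808 -0.01512597]
rack centre [ 0.59039309 -0.01219986]
pin tips [ 0.58937283 -0.01461118]
pin bases [[ 0.59    0.0809]
 [ 0.5881 -0.1127]]
base plate corners R,near [[ 0.6342 -0.1373]
 [ 0.5404 -0.1327]
 [ 0.539   0.0978]]
```

Request:
apply_moves:
  targets:
    - [[0.05,-0.025,0,0,-1],[0,0,-0.3,0,-1],[0,0,-0.2,0,-1],[0,0,-0.1,0,-1],[0,0,-0.1,0,-1],[0,0,0,0,-1],[0,0,0,0,-1]]

```text
clock: 15.7
eef_pos: [0.5941, -0.015, 0.063]
tool_rot: [0.713, 0.701, -0.0, -0.0]
ft_force: [0.1, -0.4, -5.2]
grip_width: 0.0124
grasp_force: 60.6
```

Request:
apply_moves:
  targets:
    - [[0,0,-0.1,0,-1],[0,0,-0.1,0,-1],[0,0,0,0,-1],[0,0,0,0,-1]]

```text
clock: 16.03
eef_pos: [0.5939, -0.0148, 0.0549]
tool_rot: [0.713, 0.702, -0.0, -0.0]
ft_force: [0.3, 0.1, -5.5]
grip_width: 0.0117
grasp_force: 60.6
```

```bash
python3 - <<'E'
from h import *
print(tip())
E
```

```text
{'t': 16.03, 'pos': [0.5939, -0.0148, 0.0549], 'yang': -0.89, 'j': [-0.02, 0.53, 0.02, 1.06, -0.0, 1.56], 'F': [0.3, 0.1, -5.5], 'T': [0.0, 0.02, 0.03], 'w': 0.0117, 'g': 60.6}
```

No contact force with the undersides below the pin tips, so the pins are inside the holes. Continuing down.

Request:
apply_moves:
  targets:
    - [[0,0,-0.2,0,-1],[0,0,-0.2,0,-1],[0,0,-0.2,0,-1],[0,0,0,0,-1],[0,0,0,0,-1]]

```text
clock: 16.45
eef_pos: [0.5935, -0.0148, 0.0299]
tool_rot: [0.713, 0.702, -0.001, -0.001]
ft_force: [0.1, 0.3, -5.4]
grip_width: 0.0118
grasp_force: 60.7
```

Request:
apply_moves:
  targets:
    - [[0,0,-0.2,0,-1],[0,0,-0.2,0,-1],[0,0,-0.2,0,-1],[0,0,-0.1,0,-1],[0,0,0,0,-1],[0,0,0,0,-1]]

```text
clock: 16.95
eef_pos: [0.5942, -0.0148, 0.0027]
tool_rot: [0.713, 0.702, -0.0, -0.0]
ft_force: [0.8, 0.5, -4.5]
grip_width: 0.0121
grasp_force: 60.7
```

Request:
apply_moves:
  targets:
    - [[0,0,-0.1,0,-1],[0,0,-0.07,0,-1],[0,0,0,0,-1],[0,0,0,0,-1]]

```text
clock: 17.28
eef_pos: [0.5947, -0.0149, -0.003]
tool_rot: [0.713, 0.702, 0.0, 0.0]
ft_force: [-1.9, 0.8, -0.9]
grip_width: 0.0123
grasp_force: 61.2
```

Request:
apply_moves:
  targets:
    - [[0,0,0,0,0],[0,0,0,0,0],[0,0,0,0,0],[0,0,0.4,0,0],[0,0,0.6,0,0],[0,0,0.8,0,0],[0,0,0.7,0,0],[0,0,0,0,0]]

```text
clock: 17.95
eef_pos: [0.5995, -0.0149, 0.1038]
tool_rot: [0.713, 0.702, 0.005, 0.005]
ft_force: [1.0, -0.6, 0.6]
grip_width: 0.0423
grasp_force: 0.0
```

```bash
cat >> h.py <<'E'
LN=dict(pink=((91,72),(97,502),.01),green=((210,87),(210,517),.012),blue=((343,108),(305,563),.011),yellow=((448,107),(421,522),.009))
def cane(p,c,name,ref=cv2.imread("pics/top0.png"),pad=9):
    a,b,z=LN[name]; e=(np.array([a,b])+.5)/6-.5+(185,170)
    L=(e[0]+np.linspace(.05,.95,40)[:,None]*(e[1]-e[0])); L=np.rint(L).astype(int)
    lab=lambda im: cv2.cvtColor(im,cv2.COLOR_BGR2LAB).astype(int)
    col=np.median(lab(ref)[L[:,1],L[:,0]],0)
    x0,y0=(e.min(0)-pad).astype(int); x1,y1=(e.max(0)+pad).astype(int)
    D=np.linalg.norm((lab(p)[y0:y1,x0:x1]-col)[...,1:],axis=-1); m=(D<12).astype(np.uint8)
    m=cv2.morphologyEx(m,cv2.MORPH_CLOSE,np.ones((5,3),np.uint8))
    n,l,st,_=cv2.connectedComponentsWithStats(m,connectivity=8)
    if n<2: return None
    m=l==1+st[1:,4].argmax(); v,u=np.nonzero(m)
    q=atz(c,np.c_[u+x0,v+y0],z)[:,:2]; k=q.mean(0); w,V=np.linalg.eigh(np.cov((q-k).T)); ax=V[:,1]*np.sign(V[0,1])
    t=(q-k)@ax; mid=k+ax*(t.max()+t.min())/2
    return dict(mid=mid.round(4).tolist(),ang=round(float(np.degrees(np.arctan2(ax[1],ax[0]))),2),L=round(float(np.ptp(t)),4),w=round(float(4*w[0]**.5),4),n=len(u))
E
python3 - <<'E'
from h import *
print(tip())
p,d,c=cam("top"); cv2.imwrite("pics/t5.png",p)
for n in LN: print(n,cane(cv2.imread("pics/top0.png"),c,n),cane(p,c,n))
E
```

```text
{'t': 17.95, 'pos': [0.5995, -0.0149, 0.1038], 'yang': -0.88, 'j': [-0.02, 0.49, 0.08, 1.15, -0.0, 1.56], 'F': [1.0, -0.6, 0.6], 'T': [0.02, -0.06, -0.02], 'w': 0.0423, 'g': 0.0}
pink {'mid': [0.4905, 0.3925], 'ang': 3.26, 'L': 0.1954, 'w': 0.0116, 'n': 254} {'mid': [0.4904, 0.3928], 'ang': 2.91, 'L': 0.1954, 'w': 0.0111, 'n': 231}
green {'mid': [0.4819, 0.3392], 'ang': 1.75, 'L': 0.1945, 'w': 0.0124, 'n': 289} {'mid': [0.4819, 0.339], 'ang': 2.01, 'L': 0.1946, 'w': 0.0129, 'n': 297}
blue {'mid': [0.4683, 0.2868], 'ang': -3.62, 'L': 0.2053, 'w': 0.0099, 'n': 235} {'mid': [0.4671, 0.2869], 'ang': -3.62, 'L': 0.2078, 'w': 0.0111, 'n': 257}
yellow {'mid': [0.4778, 0.2366], 'ang': 0.3, 'L': 0.1916, 'w': 0.0548, 'n': 651} {'mid': [0.4779, 0.2382], 'ang': -3.82, 'L': 0.1917, 'w': 0.0196, 'n': 331}
```

Canes are unmoved and the rack has been released. Going to the yellow cane.

Request:
apply_moves:
  targets:
    - [[-0.18,0.395,0,5.52,-0.3],[-0.18,0.395,0,5.52,-0.3],[-0.18,0.395,0,5.52,-0.3],[-0.18,0.395,0,5.52,-0.3],[-0.18,0.395,0,5.52,-0.3],[-0.18,0.395,0,5.52,-0.3],[-0.18,0.395,0,5.52,-0.3],[-0.18,0.395,0,5.52,-0.3]]

```text
clock: 18.67
eef_pos: [0.5358, 0.1122, 0.0954]
tool_rot: [0.394, 0.919, -0.0, -0.0]
ft_force: [0.2, 0.8, 0.7]
grip_width: 0.0292
grasp_force: 0.0
```

Request:
apply_moves:
  targets:
    - [[-0.18,0.395,0,5.52,-0.3],[-0.18,0.395,0,5.52,-0.3],[-0.18,0.395,0,5.52,-0.3],[-0.18,0.395,0,5.52,-0.3],[-0.18,0.395,0,5.52,-0.3],[-0.18,0.395,0,5.52,-0.3],[-0.18,0.395,0,5.52,-0.3],[-0.18,0.395,0,5.52,-0.3]]

```text
clock: 19.33
eef_pos: [0.4783, 0.2385, 0.0955]
tool_rot: [0.02, 1.0, -0.0, -0.001]
ft_force: [1.1, 0.1, -0.7]
grip_width: 0.0297
grasp_force: 0.0
```

Request:
apply_moves:
  targets:
    - [[0,0,-0.5,0,-0.3],[0,0,-0.5,0,-0.3],[0,0,-0.5,0,-0.3],[0,0,-0.5,0,-0.3],[0,0,0,0,-0.3],[0,0,0,0,-0.3]]

```text
clock: 19.83
eef_pos: [0.4776, 0.2372, 0.0149]
tool_rot: [0.022, 1.0, -0.001, -0.002]
ft_force: [0.4, -0.2, 0.2]
grip_width: 0.0299
grasp_force: 0.0
```

```bash
python3 - <<'E'
from h import *
print(tip())
E
```

```text
{'t': 19.83, 'pos': [0.4776, 0.2372, 0.0149], 'yang': 87.43, 'j': [0.46, 0.47, -0.2, 0.9, -0.0, 0.51], 'F': [0.4, -0.2, 0.2], 'T': [0.03, -0.0, -0.02], 'w': 0.0299, 'g': 0.0}
```

Request:
apply_moves:
  targets:
    - [[0,0,-0.4,0,-0.3],[0,0,-0.3,0,-0.3],[0,0,-0.12,0,-0.3],[0,0,0,0,-0.3],[0,0,0,0,-1],[0,0,0,0,-1],[0,0,0,0,-1],[0,0,0,0,-1]]

```text
clock: 20.5
eef_pos: [0.4801, 0.2384, -0.0151]
tool_rot: [0.022, 1.0, 0.001, 0.001]
ft_force: [-0.9, -0.4, 4.7]
grip_width: 0.0053
grasp_force: 59.1
```

Request:
apply_moves:
  targets:
    - [[0,0,0,0,-1],[0,0,0,0,-1],[0,0,0,0,-1]]

```text
clock: 20.75
eef_pos: [0.4801, 0.2384, -0.0151]
tool_rot: [0.022, 1.0, 0.001, 0.001]
ft_force: [0.4, -0.6, 5.6]
grip_width: 0.0054
grasp_force: 59.3
```

```bash
python3 - <<'E'
from h import *
print(tip())
E
```

```text
{'t': 20.75, 'pos': [0.4801, 0.2384, -0.0151], 'yang': 87.43, 'j': [0.46, 0.51, -0.23, 0.82, -0.0, 0.51], 'F': [0.4, -0.6, 5.6], 'T': [-0.08, 0.16, -0.04], 'w': 0.0054, 'g': 59.3}
```

Request:
apply_moves:
  targets:
    - [[0,0,0.2,0,-1],[0,0,0.4,0,-1],[0,0,0.5,0,-1],[0,0,0.5,0,-1],[0,0,0.5,0,-1],[0,0,0.2,0,-1],[0,0,0,0,-1]]

```text
clock: 21.33
eef_pos: [0.4808, 0.2388, 0.0781]
tool_rot: [0.022, 1.0, 0.001, 0.002]
ft_force: [0.6, 0.5, -0.6]
grip_width: 0.0054
grasp_force: 58.7
```

Request:
apply_moves:
  targets:
    - [[0.24,-0.407,0,0.14,-1],[0.24,-0.407,0,0.14,-1],[0.24,-0.407,0,0.14,-1],[0.24,-0.407,0,0.14,-1],[0.24,-0.407,0,0.14,-1],[0.24,-0.407,0,0.14,-1],[0.24,-0.407,0,0.14,-1],[0.24,-0.407,0,0.14,-1]]

```text
clock: 22.0
eef_pos: [0.5552, 0.1067, 0.0739]
tool_rot: [0.013, 1.0, -0.0, -0.001]
ft_force: [0.3, -0.0, -0.3]
grip_width: 0.0058
grasp_force: 58.7
```

Request:
apply_moves:
  targets:
    - [[0.24,-0.407,0,0.14,-1],[0.24,-0.407,0,0.14,-1],[0.24,-0.407,0,0.14,-1],[0.24,-0.407,0,0.14,-1],[0,0,0,0,-1],[0,0,0,0,-1],[0,0,0,0,-1]]

```text
clock: 22.58
eef_pos: [0.5931, 0.0429, 0.0743]
tool_rot: [0.008, 1.0, 0.0, -0.001]
ft_force: [0.2, 0.3, 0.4]
grip_width: 0.0054
grasp_force: 58.8
```

```bash
python3 - <<'E'
from h import *
print(tip())
p,d,c=cam("scene"); cv2.imwrite("pics/s6.png",cv2.resize(p[110:270,270:450],None,fx=4,fy=3.7,interpolation=cv2.INTER_CUBIC)); cv2.imwrite("pics/s6.png",cv2.resize(p[140:260,280:440],None,fx=5,fy=5,interpolation=cv2.INTER_CUBIC))
E
```

```text
{'t': 22.58, 'pos': [0.5931, 0.0429, 0.0743], 'yang': 89.11, 'j': [0.07, 0.51, 0.05, 1.11, 0.0, 0.09], 'F': [0.2, 0.3, 0.4], 'T': [0.02, 0.0, -0.04], 'w': 0.0054, 'g': 58.8}
```

View pics/s6.png

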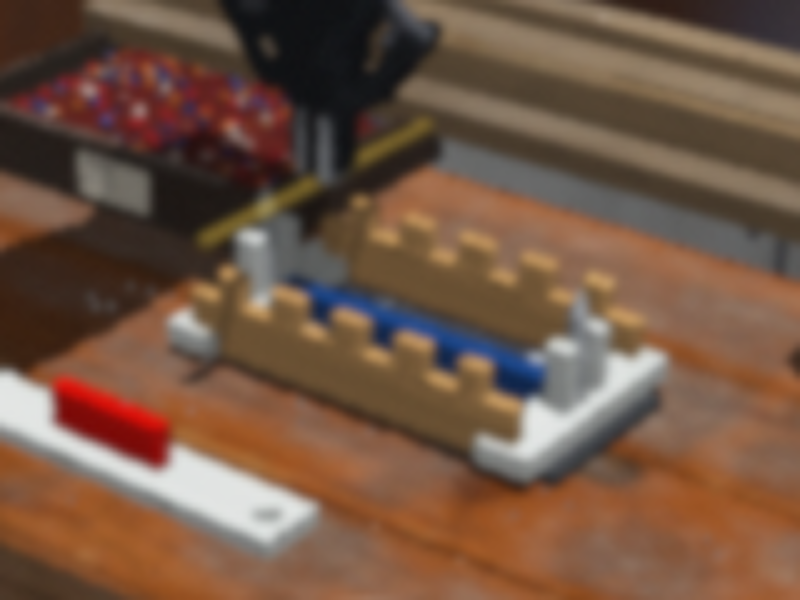

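The rack lies flat on both pins, and the yellow cane is held level above the end notch. Lowering.

Request:
apply_moves:
  targets:
    - [[0,0,-0.3,0,-1],[0,0,-0.3,0,-1],[0,0,-0.3,0,-1],[0,0,-0.2,0,-1],[0,0,-0.1,0,-1],[0,0,0,0,-1],[0,0,0,0,-1]]

```text
clock: 23.22
eef_pos: [0.5943, 0.043, 0.0277]
tool_rot: [0.007, 1.0, 0.0, -0.0]
ft_force: [1.3, 1.0, 0.1]
grip_width: 0.0054
grasp_force: 58.8
```

Request:
apply_moves:
  targets:
    - [[0,0,0,0,-0.45],[0,0,0,0,-0.45],[0,0,0,0,-0.45],[0,0,0.3,0,-0.45],[0,0,0.5,0,-0.45],[0,0,0.5,0,-0.45],[0,0,0.3,0,-0.45],[0,0,0,0,-0.45]]

```text
clock: 23.88
eef_pos: [0.597, 0.0427, 0.0955]
tool_rot: [0.008, 1.0, 0.0, 0.004]
ft_force: [1.0, 0.2, 0.4]
grip_width: 0.0235
grasp_force: 0.0
```

```bash
python3 - <<'E'
from h import *
print(tip())
p,d,c=cam("scene"); cv2.imwrite("pics/s7.png",cv2.resize(p[140:260,280:440],None,fx=5,fy=5,interpolation=cv2.INTER_CUBIC))
q,d,c=cam("top"); cv2.imwrite("pics/t7.png",q)
for n in LN: print(n,cane(q,c,n))
E
```

```text
{'t': 23.88, 'pos': [0.597, 0.0427, 0.0955], 'yang': 89.1, 'j': [0.07, 0.5, 0.08, 1.14, -0.0, 0.09], 'F': [1.0, 0.2, 0.4], 'T': [0.0, -0.0, 0.03], 'w': 0.0235, 'g': 0.0}
pink {'mid': [0.4904, 0.3928], 'ang': 2.86, 'L': 0.1954, 'w': 0.0111, 'n': 231}
green {'mid': [0.4807, 0.3391], 'ang': 1.8, 'L': 0.197, 'w': 0.0132, 'n': 302}
blue {'mid': [0.4671, 0.2869], 'ang': -3.61, 'L': 0.2078, 'w': 0.0113, 'n': 262}
yellow {'mid': [0.4686, 0.2697], 'ang': 1.36, 'L': 0.0164, 'w': 0.0, 'n': 7}
```

View pics/s7.png

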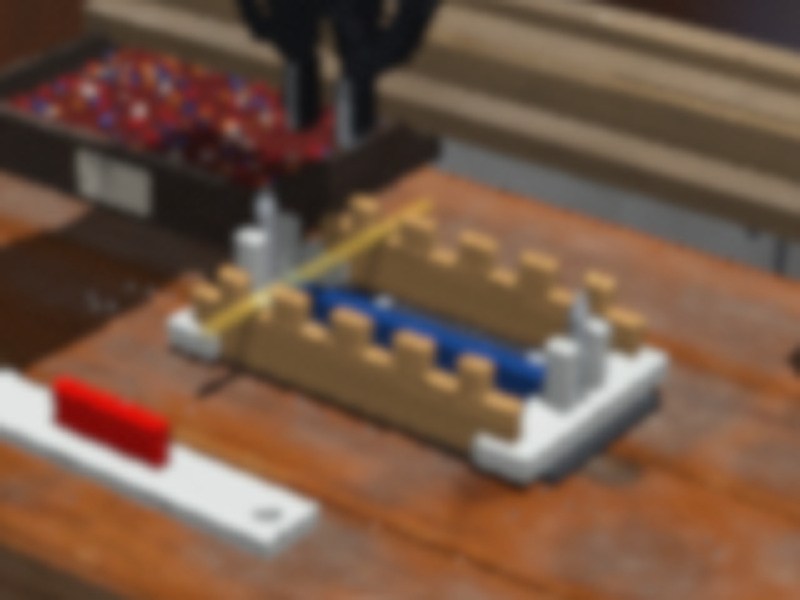

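Yellow lies cleanly in the +57 notch pair (crop (210,330) to (430,205)), with the other canes unmoved. Next is blue.

Request:
apply_moves:
  targets:
    - [[-0.223,0.437,0,-0.18,-0.3],[-0.223,0.437,0,-0.18,-0.3],[-0.223,0.437,0,-0.18,-0.3],[-0.223,0.437,0,-0.18,-0.3],[-0.223,0.437,0,-0.18,-0.3],[-0.223,0.437,0,-0.18,-0.3],[-0.223,0.437,0,-0.18,-0.3],[-0.223,0.437,0,-0.18,-0.3]]

```text
clock: 24.65
eef_pos: [0.5214, 0.1828, 0.09]
tool_rot: [0.02, 1.0, -0.0, -0.001]
ft_force: [-0.0, -0.7, 0.3]
grip_width: 0.0298
grasp_force: 0.0
```

Request:
apply_moves:
  targets:
    - [[-0.223,0.437,0,-0.19,-0.3],[-0.223,0.437,0,-0.19,-0.3],[-0.223,0.437,0,-0.19,-0.3],[-0.223,0.437,0,-0.19,-0.3],[-0.223,0.437,0,-0.19,-0.3],[-0.223,0.437,0,-0.19,-0.3],[0,0,0,0,-0.3],[0,0,0,0,-0.3]]

```text
clock: 25.32
eef_pos: [0.4682, 0.2875, 0.0902]
tool_rot: [0.029, 1.0, -0.001, -0.001]
ft_force: [-0.2, 0.0, 0.1]
grip_width: 0.03
grasp_force: 0.0
```

Request:
apply_moves:
  targets:
    - [[0,0,-0.5,0,-0.3],[0,0,-0.5,0,-0.3],[0,0,-0.5,0,-0.3],[0,0,-0.5,0,-0.3],[0,0,0,0,-0.3],[0,0,0,0,-0.3],[0,0,0,0,-0.3]]

```text
clock: 25.9
eef_pos: [0.4701, 0.2869, 0.0121]
tool_rot: [0.031, 1.0, 0.0, 0.0]
ft_force: [0.3, 0.1, 0.4]
grip_width: 0.0294
grasp_force: 0.0
```

```bash
python3 - <<'E'
from h import *
print(tip())
E
```

```text
{'t': 25.9, 'pos': [0.4701, 0.2869, 0.0121], 'yang': 86.47, 'j': [0.55, 0.5, -0.16, 0.91, -0.0, 0.61], 'F': [0.3, 0.1, 0.4], 'T': [0.04, -0.05, 0.0], 'w': 0.0294, 'g': 0.0}
```

Request:
apply_moves:
  targets:
    - [[0,0,-0.4,0,-0.3],[0,0,-0.28,0,-0.3],[0,0,0,0,-0.3],[0,0,0,0,-1],[0,0,0,0,-1],[0,0,0,0,-1],[0,0,0,0,-1],[0,0,0,0,-1]]

```text
clock: 26.57
eef_pos: [0.4705, 0.2879, -0.0141]
tool_rot: [0.03, 1.0, 0.001, 0.001]
ft_force: [-0.1, -1.1, 5.8]
grip_width: 0.0082
grasp_force: 59.4
```

Request:
apply_moves:
  targets:
    - [[0,0,0,0,-1],[0,0,0.2,0,-1],[0,0,0.4,0,-1],[0,0,0.5,0,-1],[0,0,0.5,0,-1],[0,0,0.5,0,-1],[0,0,0.2,0,-1],[0,0,0,0,-1]]

```text
clock: 27.23
eef_pos: [0.4711, 0.2884, 0.0791]
tool_rot: [0.03, 1.0, 0.001, 0.002]
ft_force: [-1.0, 0.5, -0.5]
grip_width: 0.0082
grasp_force: 58.7
```

```bash
python3 - <<'E'
from h import *
print(tip())
E
```

```text
{'t': 27.23, 'pos': [0.4711, 0.2884, 0.0791], 'yang': 86.53, 'j': [0.55, 0.43, -0.08, 1.06, 0.0, 0.61], 'F': [-1.0, 0.5, -0.5], 'T': [-0.0, -0.07, -0.01], 'w': 0.0082, 'g': 58.7}
```

Request:
apply_moves:
  targets:
    - [[0.194,-0.443,0,0.16,-1],[0.194,-0.443,0,0.16,-1],[0.194,-0.443,0,0.16,-1],[0.194,-0.443,0,0.16,-1],[0.194,-0.443,0,0.16,-1],[0.194,-0.443,0,0.16,-1],[0.194,-0.443,0,0.16,-1],[0.194,-0.443,0,0.16,-1]]

```text
clock: 27.9
eef_pos: [0.5307, 0.1444, 0.0748]
tool_rot: [0.019, 1.0, -0.0, -0.001]
ft_force: [-0.4, 0.3, -0.7]
grip_width: 0.008
grasp_force: 58.7
```

Request:
apply_moves:
  targets:
    - [[0.194,-0.443,0,0.16,-1],[0.194,-0.443,0,0.16,-1],[0.194,-0.443,0,0.16,-1],[0.194,-0.443,0,0.16,-1],[0.194,-0.443,0,0.16,-1],[0.194,-0.443,0,0.16,-1],[0.194,-0.443,0,0.16,-1],[0.194,-0.443,0,0.16,-1]]

```text
clock: 28.57
eef_pos: [0.5928, 0.0029, 0.0746]
tool_rot: [0.008, 1.0, 0.0, -0.001]
ft_force: [-1.0, 0.8, -1.3]
grip_width: 0.0082
grasp_force: 58.7
```

Request:
apply_moves:
  targets:
    - [[0,0,0,0,-1],[0,0,0,0,-1],[0,0,0,0,-1]]

```text
clock: 28.82
eef_pos: [0.5925, 0.0041, 0.0752]
tool_rot: [0.008, 1.0, 0.0, -0.001]
ft_force: [-0.1, -0.1, -0.5]
grip_width: 0.0077
grasp_force: 58.7
```

```bash
python3 - <<'E'
from h import *
print(tip())
E
```

```text
{'t': 28.82, 'pos': [0.5925, 0.0041, 0.0752], 'yang': 89.09, 'j': [0.01, 0.51, 0.04, 1.1, 0.0, 0.02], 'F': [-0.1, -0.1, -0.5], 'T': [0.02, -0.01, 0.02], 'w': 0.0077, 'g': 58.7}
```

Request:
apply_moves:
  targets:
    - [[0,0.02,-0.3,0,-1],[0,0,-0.3,0,-1],[0,0,-0.3,0,-1],[0,0,-0.2,0,-1],[0,0,-0.12,0,-1],[0,0,0,0,-1],[0,0,0,0,-1]]

```text
clock: 29.4
eef_pos: [0.5935, 0.0051, 0.0276]
tool_rot: [0.008, 1.0, 0.0, -0.0]
ft_force: [0.1, -1.1, -0.4]
grip_width: 0.0081
grasp_force: 58.7
```

Request:
apply_moves:
  targets:
    - [[0,0,0,0,-0.45],[0,0,0,0,-0.45],[0,0,0,0,-0.45],[0,0,0.3,0,-0.45],[0,0,0.5,0,-0.45],[0,0,0.5,0,-0.45],[0,0,0.3,0,-0.45],[0,0,0,0,-0.45]]

```text
clock: 30.07
eef_pos: [0.5963, 0.0046, 0.0953]
tool_rot: [0.008, 1.0, 0.0, 0.004]
ft_force: [0.5, -0.4, 0.2]
grip_width: 0.023
grasp_force: 0.0
```

```bash
cat >> h.py <<'E'
def inrack():
    "depth points of the scene camera over the rack, in the rack frame: hue-separated canes"
    p,d,c=cam("scene"); P=cloud(d,c); hsv=cv2.cvtColor(p,cv2.COLOR_BGR2HSV)
    a=np.radians(-.87); q=P[...,:2]-np.array([.5915,-.0145]); X=q@np.array([np.cos(a),np.sin(a)]); Y=q@np.array([-np.sin(a),np.cos(a)]); Z=P[...,2]
    for yn in (-.057,-.019,.019,.057):
        m=(abs(Y-yn)<.017)&(abs(X)<.12)&(Z>.036)&(Z<.075)&(abs(X)>.0)&~((abs(abs(X)-.055)<.009))&(d>0)
        if m.sum()>8:
            print(yn,m.sum(),"x",X[m].min().round(3),X[m].max().round(3),"z95",np.percentile(Z[m],90).round(4),"slope",np.polyfit(X[m],Y[m],1).round(4),"zslope",np.polyfit(X[m],Z[m],1).round(4),"hsv",np.median(hsv[m],0))
E
python3 - <<'E'
from h import *
print(tip()); inrack()
q,d,c=cam("top"); cv2.imwrite("pics/t8.png",q)
for n in ("pink","green"): print(n,cane(q,c,n))
E
```

```text
{'t': 30.07, 'pos': [0.5963, 0.0046, 0.0953], 'yang': 89.09, 'j': [0.01, 0.49, 0.07, 1.14, 0.0, 0.02], 'F': [0.5, -0.4, 0.2], 'T': [0.06, 0.01, -0.04], 'w': 0.023, 'g': 0.0}
0.019 196 x -0.109 0.103 z95 0.0511 slope [-0.0044  0.0164] zslope [0.0029 0.0483] hsv [106.  53. 107.]
0.057 131 x -0.098 0.093 z95 0.0488 slope [0.0002 0.055 ] zslope [0.0008 0.0465] hsv [ 21. 149. 144.]
pink {'mid': [0.4904, 0.3928], 'ang': 2.91, 'L': 0.1954, 'w': 0.0112, 'n': 233}
green {'mid': [0.4806, 0.339], 'ang': 1.97, 'L': 0.1971, 'w': 0.013, 'n': 300}
```

Yellow and blue both sit level in their notches. Next is green.

Request:
apply_moves:
  targets:
    - [[-0.172,0.524,0,0.17,-0.3],[-0.172,0.524,0,0.17,-0.3],[-0.172,0.524,0,0.17,-0.3],[-0.172,0.524,0,0.17,-0.3],[-0.172,0.524,0,0.17,-0.3],[-0.172,0.524,0,0.17,-0.3],[-0.172,0.524,0,0.17,-0.3],[-0.172,0.524,0,0.17,-0.3]]

```text
clock: 30.83
eef_pos: [0.537, 0.1729, 0.0899]
tool_rot: [-0.004, 1.0, -0.0, -0.001]
ft_force: [0.2, 0.2, 0.4]
grip_width: 0.0298
grasp_force: 0.0
```

Request:
apply_moves:
  targets:
    - [[-0.172,0.524,0,0.18,-0.3],[-0.172,0.524,0,0.18,-0.3],[-0.172,0.524,0,0.18,-0.3],[-0.172,0.524,0,0.18,-0.3],[-0.172,0.524,0,0.18,-0.3],[-0.172,0.524,0,0.18,-0.3],[-0.172,0.524,0,0.18,-0.3],[-0.172,0.524,0,0.18,-0.3]]

```text
clock: 31.5
eef_pos: [0.4821, 0.3402, 0.0898]
tool_rot: [-0.017, 1.0, -0.001, -0.001]
ft_force: [0.4, -1.1, -0.2]
grip_width: 0.0299
grasp_force: 0.0
```

Request:
apply_moves:
  targets:
    - [[0,0,-0.5,0,-0.3],[0,0,-0.5,0,-0.3],[0,0,-0.5,0,-0.3],[0,0,-0.5,0,-0.3],[0,0,0,0,-0.3],[0,0,0,0,-0.3],[0,0,0,0,-0.3]]

```text
clock: 32.08
eef_pos: [0.4836, 0.3399, 0.0117]
tool_rot: [-0.016, 1.0, -0.0, -0.0]
ft_force: [0.1, 0.2, -0.2]
grip_width: 0.0296
grasp_force: 0.0
```

```bash
python3 - <<'E'
from h import *
print(tip())
E
```

```text
{'t': 32.08, 'pos': [0.4836, 0.3399, 0.0117], 'yang': 91.88, 'j': [0.61, 0.57, -0.04, 0.96, 0.0, 0.58], 'F': [0.1, 0.2, -0.2], 'T': [0.01, -0.02, -0.0], 'w': 0.0296, 'g': 0.0}
```

Request:
apply_moves:
  targets:
    - [[0,0,-0.4,0,-0.3],[0,0,-0.28,0,-0.3],[0,0,0,0,-0.3],[0,0,0,0,-1],[0,0,0,0,-1],[0,0,0,0,-1],[0,0,0,0,-1],[0,0,0,0,-1]]

```text
clock: 32.75
eef_pos: [0.484, 0.3403, -0.0149]
tool_rot: [-0.016, 1.0, 0.0, 0.001]
ft_force: [-0.4, 0.1, 1.9]
grip_width: 0.0095
grasp_force: 58.8
```

Request:
apply_moves:
  targets:
    - [[0,0,0,0,-1],[0,0,0.2,0,-1],[0,0,0.4,0,-1],[0,0,0.5,0,-1],[0,0,0.5,0,-1],[0,0,0.5,0,-1],[0,0,0.2,0,-1],[0,0,0,0,-1]]

```text
clock: 33.42
eef_pos: [0.4852, 0.3411, 0.0793]
tool_rot: [-0.017, 1.0, 0.002, 0.002]
ft_force: [0.1, 0.4, -1.2]
grip_width: 0.0098
grasp_force: 58.6
```

```bash
python3 - <<'E'
from h import *
print(tip())
E
```

```text
{'t': 33.42, 'pos': [0.4852, 0.3411, 0.0793], 'yang': 91.89, 'j': [0.61, 0.5, 0.04, 1.1, 0.0, 0.58], 'F': [0.1, 0.4, -1.2], 'T': [-0.0, -0.04, 0.01], 'w': 0.0098, 'g': 58.6}
```

Request:
apply_moves:
  targets:
    - [[0.172,-0.583,0,-0.17,-1],[0.172,-0.583,0,-0.17,-1],[0.172,-0.583,0,-0.17,-1],[0.172,-0.583,0,-0.17,-1],[0.172,-0.583,0,-0.17,-1],[0.172,-0.583,0,-0.17,-1],[0.172,-0.583,0,-0.17,-1],[0.172,-0.583,0,-0.17,-1]]

```text
clock: 34.08
eef_pos: [0.5377, 0.1519, 0.0748]
tool_rot: [-0.005, 1.0, -0.0, -0.001]
ft_force: [0.7, 0.2, 0.9]
grip_width: 0.0094
grasp_force: 58.7
```

Request:
apply_moves:
  targets:
    - [[0.172,-0.583,0,-0.18,-1],[0.172,-0.583,0,-0.18,-1],[0.172,-0.583,0,-0.18,-1],[0.172,-0.583,0,-0.18,-1],[0.172,-0.583,0,-0.18,-1],[0.172,-0.583,0,-0.18,-1],[0.172,-0.583,0,-0.18,-1],[0.172,-0.583,0,-0.18,-1]]

```text
clock: 34.75
eef_pos: [0.5927, -0.0343, 0.0747]
tool_rot: [0.008, 1.0, 0.0, -0.001]
ft_force: [1.6, 0.3, -1.4]
grip_width: 0.0093
grasp_force: 58.7
```

Request:
apply_moves:
  targets:
    - [[0,0,0,0,-1],[0,0,0,0,-1],[0,0,0,0,-1]]

```text
clock: 35.0
eef_pos: [0.5926, -0.0329, 0.0751]
tool_rot: [0.008, 1.0, 0.0, -0.001]
ft_force: [-0.7, -0.0, -0.4]
grip_width: 0.0095
grasp_force: 58.7
```

```bash
python3 - <<'E'
from h import *
print(tip())
E
```

```text
{'t': 35.0, 'pos': [0.5926, -0.0329, 0.0751], 'yang': 89.08, 'j': [-0.06, 0.51, 0.04, 1.11, 0.0, -0.04], 'F': [-0.7, -0.0, -0.4], 'T': [-0.02, 0.01, -0.01], 'w': 0.0095, 'g': 58.7}
```

Request:
apply_moves:
  targets:
    - [[0,0,-0.3,0,-1],[0,0,-0.3,0,-1],[0,0,-0.3,0,-1],[0,0,-0.2,0,-1],[0,0,-0.12,0,-1],[0,0,0,0,-1],[0,0,0,0,-1]]

```text
clock: 35.58
eef_pos: [0.5935, -0.0326, 0.0275]
tool_rot: [0.008, 1.0, 0.0, -0.0]
ft_force: [-0.2, 0.8, -0.3]
grip_width: 0.0096
grasp_force: 58.7
```

Request:
apply_moves:
  targets:
    - [[0,0,0,0,-0.45],[0,0,0,0,-0.45],[0,0,0,0,-0.45],[0,0,0.3,0,-0.45],[0,0,0.5,0,-0.45],[0,0,0.5,0,-0.45],[0,0,0.3,0,-0.45],[0,0,0,0,-0.45]]

```text
clock: 36.25
eef_pos: [0.5963, -0.0334, 0.0956]
tool_rot: [0.008, 1.0, -0.0, 0.004]
ft_force: [0.3, 0.7, 0.4]
grip_width: 0.0234
grasp_force: 0.0
```

```bash
python3 - <<'E'
from h import *
print(tip()); inrack()
q,d,c=cam("top"); cv2.imwrite("pics/t9.png",q)
for n in ("pink",): print(n,cane(q,c,n))
E
```

```text
{'t': 36.25, 'pos': [0.5963, -0.0334, 0.0956], 'yang': 89.08, 'j': [-0.06, 0.49, 0.07, 1.14, 0.0, -0.04], 'F': [0.3, 0.7, 0.4], 'T': [-0.0, -0.01, 0.02], 'w': 0.0234, 'g': 0.0}
-0.019 204 x -0.102 0.097 z95 0.0519 slope [-0.0018 -0.0211] zslope [0.0056 0.0489] hsv [ 52.5  64.  112. ]
0.019 195 x -0.108 0.104 z95 0.0515 slope [-0.0037  0.0163] zslope [0.0024 0.0483] hsv [106.  58. 104.]
0.057 129 x -0.097 0.093 z95 0.0491 slope [-0.0064  0.0547] zslope [0.0043 0.0467] hsv [ 21. 147. 144.]
pink {'mid': [0.4904, 0.3928], 'ang': 2.91, 'L': 0.1954, 'w': 0.0114, 'n': 235}
```

Green is good too. Pink goes last.

Request:
apply_moves:
  targets:
    - [[-0.159,0.667,0,0.24,-0.3],[-0.159,0.667,0,0.24,-0.3],[-0.159,0.667,0,0.24,-0.3],[-0.159,0.667,0,0.24,-0.3],[-0.159,0.667,0,0.24,-0.3],[-0.159,0.667,0,0.24,-0.3],[-0.159,0.667,0,0.24,-0.3],[-0.159,0.667,0,0.24,-0.3]]

```text
clock: 37.02
eef_pos: [0.5412, 0.1811, 0.09]
tool_rot: [-0.009, 1.0, -0.0, -0.001]
ft_force: [0.3, -0.1, 0.3]
grip_width: 0.03
grasp_force: 0.0
```

Request:
apply_moves:
  targets:
    - [[-0.159,0.667,0,0.25,-0.3],[-0.159,0.667,0,0.25,-0.3],[-0.159,0.667,0,0.25,-0.3],[-0.159,0.667,0,0.25,-0.3],[-0.159,0.667,0,0.25,-0.3],[-0.159,0.667,0,0.25,-0.3],[-0.159,0.667,0,0.25,-0.3],[-0.159,0.667,0,0.25,-0.3]]

```text
clock: 37.68
eef_pos: [0.4905, 0.3943, 0.0898]
tool_rot: [-0.026, 1.0, -0.001, -0.001]
ft_force: [-0.8, 0.1, -1.0]
grip_width: 0.0297
grasp_force: 0.0
```

Request:
apply_moves:
  targets:
    - [[0,0,-0.5,0,-0.3],[0,0,-0.5,0,-0.3],[0,0,-0.5,0,-0.3],[0,0,-0.5,0,-0.3],[0,0,0,0,-0.3],[0,0,0,0,-0.3],[0,0,0,0,-0.3]]

```text
clock: 38.27
eef_pos: [0.492, 0.3937, 0.0117]
tool_rot: [-0.026, 1.0, -0.0, -0.0]
ft_force: [0.4, 0.2, 0.1]
grip_width: 0.0298
grasp_force: 0.0
```

```bash
python3 - <<'E'
from h import *
print(tip())
E
```

```text
{'t': 38.27, 'pos': [0.492, 0.3937, 0.0117], 'yang': 93.0, 'j': [0.67, 0.64, 0.08, 1.02, 0.0, 0.62], 'F': [0.4, 0.2, 0.1], 'T': [0.03, -0.05, 0.01], 'w': 0.0298, 'g': 0.0}
```

Request:
apply_moves:
  targets:
    - [[0,0,-0.4,0,-0.3],[0,0,-0.28,0,-0.3],[0,0,0,0,-0.3],[0,0,0,0,-1],[0,0,0,0,-1],[0,0,0,0,-1],[0,0,0,0,-1],[0,0,0,0,-1]]

```text
clock: 38.93
eef_pos: [0.4923, 0.3941, -0.0148]
tool_rot: [-0.026, 1.0, 0.0, 0.001]
ft_force: [-0.1, -0.0, 1.6]
grip_width: 0.0061
grasp_force: 59.0
```

Request:
apply_moves:
  targets:
    - [[0,0,0,0,-1],[0,0,0.2,0,-1],[0,0,0.4,0,-1],[0,0,0.5,0,-1],[0,0,0.5,0,-1],[0,0,0.5,0,-1],[0,0,0.2,0,-1],[0,0,0,0,-1]]

```text
clock: 39.6
eef_pos: [0.4922, 0.3945, 0.0785]
tool_rot: [-0.026, 1.0, 0.001, 0.001]
ft_force: [-1.3, 0.6, -2.2]
grip_width: 0.0055
grasp_force: 58.5
```

```bash
python3 - <<'E'
from h import *
print(tip())
E
```

```text
{'t': 39.6, 'pos': [0.4922, 0.3945, 0.0785], 'yang': 93.02, 'j': [0.68, 0.57, 0.16, 1.16, 0.0, 0.62], 'F': [-1.3, 0.6, -2.2], 'T': [0.02, 0.47, 0.04], 'w': 0.0055, 'g': 58.5}
```

The torque Ty=0.47 is unusual; I'll look before carrying it.

```bash
python3 - <<'E'
from h import *
p,d,c=cam("scene"); q,_,_=cam("top")
a=cv2.resize(p[120:220,170:330],None,fx=4,fy=3.5,interpolation=cv2.INTER_CUBIC); b=cv2.resize(q[130:270,100:260],None,fx=4,fy=4)[:250]
a=cv2.resize(p[120:200,170:330],None,fx=5,fy=4,interpolation=cv2.INTER_CUBIC); b=cv2.resize(q[155:225,100:260],None,fx=5,fy=4,interpolation=cv2.INTER_CUBIC)
cv2.imwrite("pics/s10.png",np.vstack([a,b]))
print(tip())
E
```

```text
{'t': 39.7, 'pos': [0.4912, 0.3935, 0.0756], 'yang': 93.03, 'j': [0.68, 0.58, 0.16, 1.15, 0.0, 0.62], 'F': [0.7, 0.1, -3.3], 'T': [0.14, 0.24, -0.02], 'w': 0.0052, 'g': 60.6}
```

View pics/s10.png

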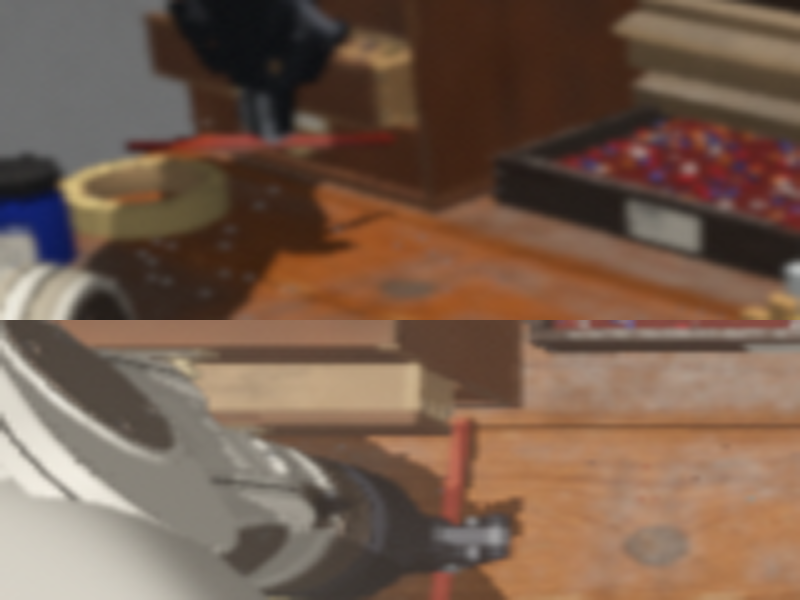

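The cane's far end (top half, (465,420)) is touching the drawer edge of the cabinet. Lowering a little and backing away.

Request:
apply_moves:
  targets:
    - [[0,0,-0.3,0,-1],[0,0,-0.3,0,-1],[-0.2,-0.2,0,0,-1],[-0.2,-0.3,0,0,-1],[0,-0.5,0,0,-1],[0,-0.5,0,0,-1],[0,-0.5,0,0,-1],[0,0,0,0,-1]]

```text
clock: 40.37
eef_pos: [0.4748, 0.3097, 0.051]
tool_rot: [-0.025, 1.0, -0.002, -0.001]
ft_force: [-0.3, 0.9, -0.4]
grip_width: 0.0055
grasp_force: 68.1
```

```bash
python3 - <<'E'
from h import *
print(tip()); o=get_obs()["eef_pos"]
p,d,c=cam("scene"); P=cloud(d,c); lab=cv2.cvtColor(p,cv2.COLOR_BGR2HSV).astype(int)
m=((lab[...,0]<8)|(lab[...,0]>172))&(lab[...,1]>120)&(abs(P[...,0]-o[0])<.14)&(abs(P[...,1]-o[1])<.04)&(P[...,2]>.015)&(P[...,2]<.13)
q=P[m]; print(len(q)); s=np.argsort(q[:,0]); 
for k in np.array_split(s,8): print(q[k].mean(0).round(4), q[k].std(0).round(4))
print(q[:,0].min(),q[:,0].max(),np.polyfit(q[:,0],q[:,2],1),np.polyfit(q[:,0],q[:,1],1))
E
```

```text
{'t': 40.37, 'pos': [0.4748, 0.3097, 0.051], 'yang': 92.83, 'j': [0.58, 0.49, -0.06, 1.02, -0.0, 0.53], 'F': [-0.3, 0.9, -0.4], 'T': [-0.04, 0.02, 0.01], 'w': 0.0055, 'g': 68.1}
177
[0.3797 0.3048 0.0815] [0.0064 0.0029 0.0024]
[0.3997 0.3052 0.0794] [0.0059 0.0021 0.0025]
[0.421  0.3054 0.0771] [0.0061 0.0022 0.0024]
[0.4425 0.3058 0.0755] [0.0063 0.0024 0.003 ]
[0.4705 0.3057 0.0723] [0.0132 0.0039 0.005 ]
[0.5048 0.3086 0.0682] [0.0068 0.0023 0.0028]
[0.5292 0.309  0.0657] [0.0069 0.0024 0.0027]
[0.5545 0.3097 0.0627] [0.0075 0.002  0.0027]
0.3706705363194068 0.5661368002232061 [-0.10711274  0.12234843] [0.028996   0.29335602]
```

The cane has pitched 6° in the grip. I'll set it down here on clear table, let it lie flat and grip it again.

Request:
apply_moves:
  targets:
    - [[0,0,-0.4,0,-1],[0,0,-0.4,0,-1],[0,0,-0.4,0,-1],[0,0,-0.25,0,-1],[0,0,0,0,-1],[0,0,0,0,-1],[0,0,0,0,-0.3],[0,0,0,0,-0.3]]

```text
clock: 41.08
eef_pos: [0.4766, 0.3144, -0.0046]
tool_rot: [-0.026, 1.0, 0.001, 0.001]
ft_force: [0.4, -0.7, 0.2]
grip_width: 0.0286
grasp_force: 0.0
```

Request:
apply_moves:
  targets:
    - [[0,0,0,0,-0.3],[0,0,0,0,-0.3],[0,0,0.5,0,-0.3],[0,0,0.5,0,-0.3],[0,0,0.5,0,-0.3],[0,0,0,0,-0.3],[0,0,0,0,-0.3]]

```text
clock: 41.67
eef_pos: [0.4771, 0.3145, 0.0561]
tool_rot: [-0.026, 1.0, 0.001, 0.002]
ft_force: [-0.3, -0.2, 0.1]
grip_width: 0.0299
grasp_force: 0.0
```

```bash
python3 - <<'E'
from h import *
print(tip()); o=get_obs()["eef_pos"]
p,d,c=cam("scene"); P=cloud(d,c); lab=cv2.cvtColor(p,cv2.COLOR_BGR2HSV).astype(int)
m=((lab[...,0]<8)|(lab[...,0]>172))&(lab[...,1]>120)&(abs(P[...,0]-o[0])<.14)&(abs(P[...,1]-o[1])<.05)&(P[...,2]>-.01)&(P[...,2]<.1)
q=P[m]; print(len(q)); s=np.argsort(q[:,0]); 
for k in np.array_split(s,6): print(q[k].mean(0).round(4), q[k].std(0).round(4))
print(q[:,0].min(),q[:,0].max(),np.polyfit(q[:,0],q[:,2],1),np.polyfit(q[:,0],q[:,1],1))
E
```

```text
{'t': 41.67, 'pos': [0.4771, 0.3145, 0.0561], 'yang': 93.01, 'j': [0.58, 0.48, -0.06, 1.03, 0.0, 0.53], 'F': [-0.3, -0.2, 0.1], 'T': [0.01, -0.02, 0.03], 'w': 0.0299, 'g': 0.0}
203
[0.4142 0.314  0.0059] [0.008  0.0099 0.0039]
[0.4386 0.32   0.0041] [0.0065 0.012  0.0041]
[0.4659 0.3163 0.0061] [0.0104 0.0095 0.0038]
[0.4954 0.3208 0.0038] [0.0062 0.0113 0.0039]
[0.5191 0.3204 0.0045] [0.0077 0.0106 0.0042]
[0.5506 0.3194 0.0057] [0.0103 0.0099 0.0039]
0.39810270185912827 0.5768755072720719 [-0.00232439  0.0061373 ] [0.03404992 0.30212783]
```

Request:
apply_moves:
  targets:
    - [[0,0,-0.5,0,-0.3],[0,0,-0.5,0,-0.3],[0,0,-0.5,0,-0.3],[0,0,-0.27,0,-0.3],[0,0,0,0,-0.3],[0,0,0,0,-1],[0,0,0,0,-1],[0,0,0,0,-1]]

```text
clock: 42.38
eef_pos: [0.4768, 0.3143, -0.0153]
tool_rot: [-0.026, 1.0, 0.001, 0.001]
ft_force: [-0.4, 0.8, -0.5]
grip_width: 0.0067
grasp_force: 58.6
```

Request:
apply_moves:
  targets:
    - [[0,0,0,0,-1],[0,0,0,0,-1],[0,0,0,0,-1],[0,0,0.4,0,-1],[0,0,0.6,0,-1],[0,0,0.6,0,-1],[0,0,0.7,0,-1],[0,0,0,0,-1]]

```text
clock: 43.05
eef_pos: [0.4794, 0.316, 0.0818]
tool_rot: [-0.026, 1.0, 0.003, 0.005]
ft_force: [1.0, 1.3, -0.5]
grip_width: 0.0066
grasp_force: 58.7
```

```bash
python3 - <<'E'
from h import *
print(tip()); o=get_obs()["eef_pos"]
p,d,c=cam("scene"); P=cloud(d,c); lab=cv2.cvtColor(p,cv2.COLOR_BGR2HSV).astype(int)
m=((lab[...,0]<8)|(lab[...,0]>172))&(lab[...,1]>120)&(abs(P[...,0]-o[0])<.14)&(abs(P[...,1]-o[1])<.05)&(P[...,2]>.03)&(P[...,2]<.13)
q=P[m]; print(len(q),q[:,0].min(),q[:,0].max(),np.polyfit(q[:,0],q[:,2],1),np.polyfit(q[:,0],q[:,1],1))
E
```

```text
{'t': 43.05, 'pos': [0.4794, 0.316, 0.0818], 'yang': 93.01, 'j': [0.58, 0.46, -0.02, 1.08, -0.0, 0.53], 'F': [1.0, 1.3, -0.5], 'T': [0.03, -0.1, -0.01], 'w': 0.0066, 'g': 58.7}
177 0.37570443910897827 0.5721144763414165 [0.008428   0.10098458] [0.04695308 0.29091197]
```

The cane is level again and centred in the grip. Carrying it to the last notch pair.

Request:
apply_moves:
  targets:
    - [[0.182,-0.602,0,-0.24,-1],[0.182,-0.602,0,-0.24,-1],[0.182,-0.602,0,-0.24,-1],[0.182,-0.602,0,-0.24,-1],[0.182,-0.602,0,-0.24,-1],[0.182,-0.602,0,-0.24,-1],[0.182,-0.602,0,-0.24,-1],[0.182,-0.602,0,-0.24,-1]]

```text
clock: 43.77
eef_pos: [0.5335, 0.1197, 0.0746]
tool_rot: [-0.009, 1.0, -0.0, -0.001]
ft_force: [0.2, 0.1, -0.0]
grip_width: 0.0068
grasp_force: 58.7
```

Request:
apply_moves:
  targets:
    - [[0.182,-0.602,0,-0.25,-1],[0.182,-0.602,0,-0.25,-1],[0.182,-0.602,0,-0.25,-1],[0.182,-0.602,0,-0.25,-1],[0.182,-0.602,0,-0.25,-1],[0.182,-0.602,0,-0.25,-1],[0.182,-0.602,0,-0.25,-1],[0.182,-0.602,0,-0.25,-1]]

```text
clock: 44.43
eef_pos: [0.5917, -0.0727, 0.0745]
tool_rot: [0.008, 1.0, 0.0, -0.001]
ft_force: [0.6, -0.2, -0.0]
grip_width: 0.0068
grasp_force: 58.7
```

Request:
apply_moves:
  targets:
    - [[0,0,0,0,-1],[0,0,0,0,-1],[0,0,0,0,-1]]

```text
clock: 44.68
eef_pos: [0.5914, -0.0713, 0.0746]
tool_rot: [0.008, 1.0, 0.0, -0.001]
ft_force: [-0.5, 0.0, 0.7]
grip_width: 0.0067
grasp_force: 58.8
```

```bash
python3 - <<'E'
from h import *
print(tip())
E
```

```text
{'t': 44.68, 'pos': [0.5914, -0.0713, 0.0746], 'yang': 89.08, 'j': [-0.12, 0.52, 0.05, 1.11, 0.0, -0.1], 'F': [-0.5, 0.0, 0.7], 'T': [0.06, 0.01, -0.01], 'w': 0.0067, 'g': 58.8}
```

Request:
apply_moves:
  targets:
    - [[0,0,-0.3,0,-1],[0,0,-0.3,0,-1],[0,0,-0.3,0,-1],[0,0,-0.2,0,-1],[0,0,-0.11,0,-1],[0,0,0,0,-1],[0,0,0,0,-1]]

```text
clock: 45.27
eef_pos: [0.5922, -0.071, 0.0272]
tool_rot: [0.008, 1.0, 0.0, -0.0]
ft_force: [0.0, 0.0, -0.0]
grip_width: 0.0069
grasp_force: 58.7
```

Request:
apply_moves:
  targets:
    - [[0,0,0,0,-0.45],[0,0,0,0,-0.45],[0,0,0,0,-0.45],[0,0,0.3,0,-0.45],[0,0,0.5,0,-0.45],[0,0,0.5,0,-0.45],[0,0,0.5,0,-0.45],[0,0,0,0,-0.45]]

```text
clock: 45.93
eef_pos: [0.5957, -0.0721, 0.1044]
tool_rot: [0.008, 1.0, -0.001, 0.005]
ft_force: [2.0, -1.1, 1.1]
grip_width: 0.0235
grasp_force: 0.0
```

```bash
python3 - <<'E'
from h import *
print(tip()); inrack()
q,d,c=cam("top"); cv2.imwrite("pics/t12.png",q); P=cloud(d,c)
x0,y0=270,215; a=q[y0:285,x0:410]
r=a.astype(int); m=(r[...,2]-r[...,1]>90)&(r[...,2]-r[...,0]>70); v,u=np.nonzero(m); w=atz(c,np.c_[u+x0,v+y0],.035)[:,:2]
print("rib",len(u),w.mean(0),w.min(0),w.max(0))
cv2.imwrite("pics/k12.png",cv2.resize(a,None,fx=5.5,fy=5.5,interpolation=cv2.INTER_CUBIC))
E
```

```text
{'t': 45.93, 'pos': [0.5957, -0.0721, 0.1044], 'yang': 89.08, 'j': [-0.12, 0.49, 0.09, 1.16, -0.0, -0.1], 'F': [2.0, -1.1, 1.1], 'T': [0.0, -0.08, 0.0], 'w': 0.0235, 'g': 0.0}
-0.057 160 x -0.103 0.097 z95 0.0499 slope [-0.0049 -0.0587] zslope [0.0037 0.0473] hsv [  6. 166. 135.]
-0.019 201 x -0.102 0.097 z95 0.0521 slope [-0.0019 -0.0212] zslope [0.0055 0.049 ] hsv [ 55.  64. 108.]
0.019 193 x -0.108 0.102 z95 0.0512 slope [-0.0022  0.0164] zslope [0.0015 0.0483] hsv [106.  58. 105.]
0.057 134 x -0.099 0.092 z95 0.0492 slope [0.0019 0.0549] zslope [0.0011 0.0467] hsv [ 21.  148.5 139. ]
rib 79 [0.43083558 0.04581436] [0.42668086 0.0192746 ] [0.4346925  0.07493682]
```

View pics/k12.png

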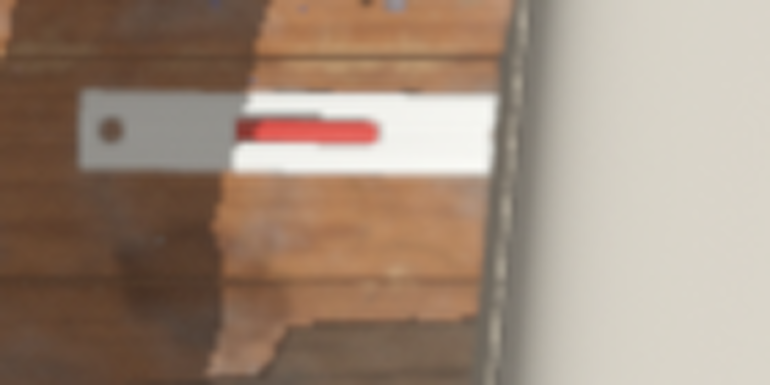

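All four canes sit level in their own notches. The keeper on the table is where I put it (rib (237-380,130), hole (110,130) in the crop). Fetching it.

Request:
apply_moves:
  targets:
    - [[-0.252,0.189,0,-5.62,0.1],[-0.252,0.189,0,-5.62,0.1],[-0.252,0.189,0,-5.62,0.1],[-0.252,0.189,0,-5.62,0.1],[-0.252,0.189,0,-5.62,0.1],[-0.252,0.189,0,-5.62,0.1],[-0.252,0.189,0,-5.62,0.1],[-0.252,0.189,0,-5.62,0.1]]

```text
clock: 46.7
eef_pos: [0.51, -0.0108, 0.0978]
tool_rot: [0.392, 0.92, -0.0, -0.001]
ft_force: [-0.3, 0.4, -0.5]
grip_width: 0.0471
grasp_force: 0.0
```

Request:
apply_moves:
  targets:
    - [[-0.252,0.189,0,-5.62,0.1],[-0.252,0.189,0,-5.62,0.1],[-0.252,0.189,0,-5.62,0.1],[-0.252,0.189,0,-5.62,0.1],[-0.252,0.189,0,-5.62,0.1],[-0.252,0.189,0,-5.62,0.1],[-0.252,0.189,0,-5.62,0.1],[-0.252,0.189,0,-5.62,0.1]]

```text
clock: 47.37
eef_pos: [0.4294, 0.0496, 0.098]
tool_rot: [0.714, 0.7, -0.001, -0.001]
ft_force: [-0.0, 0.8, 1.0]
grip_width: 0.0469
grasp_force: 0.0
```

Request:
apply_moves:
  targets:
    - [[0,0,-0.5,0,0.1],[0,0,-0.5,0,0.1],[0,0,-0.5,0,0.1],[0,0,0,0,0.1],[0,0,0,0,0.1],[0,0,0,0,0.1]]

```text
clock: 47.87
eef_pos: [0.4311, 0.0494, 0.0394]
tool_rot: [0.712, 0.702, -0.0, -0.0]
ft_force: [0.8, -0.4, 1.0]
grip_width: 0.0468
grasp_force: 0.0
```

```bash
python3 - <<'E'
from h import *
print(tip())
c=imaging.get_calibration("top")
w=atz(c,(np.array([(110,130),(80,90),(80,170)])+.5)/5.5-.5+(270,215),.01)[:,:2]; e=np.array([np.sin(np.radians(.87)),np.cos(np.radians(.87))]); print("centre by hole/corners",(w[0]-.097*e)*1.003,((w[1]+w[2])/2-.112*e)*1.003)
E
```

```text
{'t': 47.87, 'pos': [0.4311, 0.0494, 0.0394], 'yang': -0.84, 'j': [0.11, 0.27, -0.44, 0.86, 0.0, 1.7], 'F': [0.8, -0.4, 1.0], 'T': [-0.02, -0.03, -0.02], 'w': 0.0468, 'g': 0.0}
centre by hole/corners [0.43215261 0.0505228 ] [0.43199535 0.05035005]
```

Request:
apply_moves:
  targets:
    - [[0,0.02,-0.4,0,0.1],[0,0,-0.4,0,0.1],[0,0,-0.22,0,0.1],[0,0,-0.1,0,0.1],[0,0,0,0,0.1],[0,0,0,0,-1],[0,0,0,0,-1],[0,0,0,0,-1]]

```text
clock: 48.53
eef_pos: [0.4317, 0.0503, -0.0048]
tool_rot: [0.712, 0.702, 0.001, 0.0]
ft_force: [2.2, -0.7, 23.4]
grip_width: 0.0111
grasp_force: 24.9
```

Request:
apply_moves:
  targets:
    - [[0,0,0,0,-1],[0,0,0,0,-1],[0,0,0,0,-1],[0,0,0,0,-1]]

```text
clock: 48.87
eef_pos: [0.432, 0.0503, -0.0046]
tool_rot: [0.712, 0.702, 0.001, 0.001]
ft_force: [-1.2, 0.1, 7.0]
grip_width: 0.0104
grasp_force: 61.5
```

```bash
python3 - <<'E'
from h import *
print(tip())
E
```

```text
{'t': 48.87, 'pos': [0.432, 0.0503, -0.0046], 'yang': -0.83, 'j': [0.12, 0.34, -0.49, 0.74, -0.0, 1.7], 'F': [-1.2, 0.1, 7.0], 'T': [-0.08, 0.25, 0.0], 'w': 0.0104, 'g': 61.5}
```

Request:
apply_moves:
  targets:
    - [[0,0,0.2,0,-1],[0,0,0.4,0,-1],[0,0,0.5,0,-1],[0,0,0.5,0,-1],[0,0,0.5,0,-1],[0,0,0.4,0,-1],[0,0,0,0,-1],[0,0,0,0,-1]]

```text
clock: 49.53
eef_pos: [0.4315, 0.0503, 0.0949]
tool_rot: [0.712, 0.702, 0.001, 0.001]
ft_force: [-0.6, 0.5, -2.2]
grip_width: 0.0104
grasp_force: 60.4
```

Request:
apply_moves:
  targets:
    - [[0.5,-0.2,0,0,-1],[0.5,-0.2,0,0,-1],[0.5,-0.2,0,0,-1],[0.5,-0.2,0,0,-1],[0.5,-0.2,0,0,-1],[0.5,-0.2,0,0,-1],[0.5,-0.2,0,0,-1],[0.5,-0.2,0,0,-1]]

```text
clock: 50.2
eef_pos: [0.5903, -0.0142, 0.0918]
tool_rot: [0.712, 0.702, -0.002, -0.002]
ft_force: [1.0, 0.8, -2.5]
grip_width: 0.0103
grasp_force: 60.3
```

Request:
apply_moves:
  targets:
    - [[0.05,0,0,0,-1],[0,0,0,0,-1],[0,0,0,0,-1],[0,0,0,0,-1]]

```text
clock: 50.53
eef_pos: [0.5912, -0.0134, 0.0931]
tool_rot: [0.712, 0.702, -0.001, -0.001]
ft_force: [-0.0, 0.2, -2.5]
grip_width: 0.0108
grasp_force: 60.3
```

```bash
python3 - <<'E'
from h import *
print(tip())
p,d,c=cam("scene"); cv2.imwrite("pics/s13.png",cv2.resize(p[140:260,290:440],None,fx=5,fy=5,interpolation=cv2.INTER_CUBIC))
E
```

```text
{'t': 50.53, 'pos': [0.5912, -0.0134, 0.0931], 'yang': -0.81, 'j': [-0.02, 0.49, 0.06, 1.15, 0.0, 1.56], 'F': [-0.0, 0.2, -2.5], 'T': [-0.02, 0.03, -0.02], 'w': 0.0108, 'g': 60.3}
```

Request:
apply_moves:
  targets:
    - [[0.04,-0.015,0,-0.05,-1],[0,0,-0.2,0,-1],[0,0,-0.2,0,-1],[0,0,-0.1,0,-1],[0,0,-0.1,0,-1],[0,0,0,0,-1],[0,0,0,0,-1]]

```text
clock: 51.17
eef_pos: [0.5942, -0.0144, 0.0699]
tool_rot: [0.713, 0.702, -0.0, -0.0]
ft_force: [0.6, -0.3, -2.8]
grip_width: 0.0104
grasp_force: 60.3
```

Request:
apply_moves:
  targets:
    - [[0,0,-0.1,0,-1],[0,0,-0.1,0,-1],[0,0,0,0,-1],[0,0,0,0,-1],[0,0,0,0,-1]]

```text
clock: 51.58
eef_pos: [0.5947, -0.0144, 0.0624]
tool_rot: [0.713, 0.702, 0.0, 0.0]
ft_force: [-0.7, 0.2, -2.8]
grip_width: 0.0108
grasp_force: 60.3
```

```bash
python3 - <<'E'
from h import *
print(tip())
E
```

```text
{'t': 51.58, 'pos': [0.5947, -0.0144, 0.0624], 'yang': -0.88, 'j': [-0.02, 0.52, 0.03, 1.08, -0.0, 1.56], 'F': [-0.7, 0.2, -2.8], 'T': [0.0, 0.04, 0.0], 'w': 0.0108, 'g': 60.3}
```

Request:
apply_moves:
  targets:
    - [[0,0,-0.1,0,-1],[0,0,-0.1,0,-1],[0,0,-0.05,0,-1],[0,0,0,0,-1],[0,0,0,0,-1]]

```text
clock: 52.0
eef_pos: [0.5945, -0.0145, 0.052]
tool_rot: [0.713, 0.702, -0.0, -0.0]
ft_force: [-0.8, 1.1, -2.5]
grip_width: 0.0107
grasp_force: 60.3
```

Request:
apply_moves:
  targets:
    - [[0,0,-0.05,0,-1],[0,0,0,0,-1],[0,0,0,0,-1]]

```text
clock: 52.25
eef_pos: [0.5947, -0.0143, 0.0504]
tool_rot: [0.713, 0.702, 0.0, -0.0]
ft_force: [-1.0, 0.5, -2.5]
grip_width: 0.0105
grasp_force: 60.2
```

Request:
apply_moves:
  targets:
    - [[0,0,-0.05,0,-1],[0,0,0,0,-1],[0,0,0,0,-1]]

```text
clock: 52.5
eef_pos: [0.5947, -0.0143, 0.0504]
tool_rot: [0.712, 0.702, 0.0, 0.0]
ft_force: [-4.7, 1.2, 7.2]
grip_width: 0.011
grasp_force: 61.7
```

Request:
apply_moves:
  targets:
    - [[0,0,-0.02,0,-1],[0,0,0,0,-1],[0,0,0,0,-1]]

```text
clock: 52.75
eef_pos: [0.5947, -0.0143, 0.0504]
tool_rot: [0.712, 0.702, 0.001, 0.001]
ft_force: [-6.4, 0.5, 11.3]
grip_width: 0.0104
grasp_force: 62.3
```

Resting on the stops. Releasing, rising and checking.

Request:
apply_moves:
  targets:
    - [[0,0,0.05,0,-1],[0,0,0,0,0.1],[0,0,0,0,0.1],[0,0,0,0,0.1],[0,0,0,0,0.1],[0,0,0.3,0,0.1],[0,0,0.5,0,0.1],[0,0,0.7,0,0.1]]

```text
clock: 53.42
eef_pos: [0.5927, -0.0144, 0.1075]
tool_rot: [0.713, 0.702, -0.002, -0.002]
ft_force: [0.4, 0.2, -0.3]
grip_width: 0.0469
grasp_force: 0.0
```

Request:
apply_moves:
  targets:
    - [[-0.3,0,0.8,0,0.1],[-0.6,0,0.5,0,0.1],[-0.8,0,0,0,0.1],[-0.8,0,0,0,0.1],[-0.5,0,0,0,0.1],[0,0,0,0,0.1],[0,0,0,0,0.1]]

```text
clock: 54.0
eef_pos: [0.4743, -0.0145, 0.1621]
tool_rot: [0.713, 0.702, 0.0, 0.0]
ft_force: [0.7, -0.8, 0.5]
grip_width: 0.0469
grasp_force: 0.0
```

```bash
python3 - <<'E'
from h import *
print(tip()); inrack()
p,d,c=cam("scene"); cv2.imwrite("pics/s14.png",cv2.resize(p[140:260,290:440],None,fx=5,fy=5,interpolation=cv2.INTER_CUBIC))
P=cloud(d,c); m=(P[...,2]>.058)&(P[...,2]<.07)&(abs(P[...,0]-.5915)<.03)&(abs(P[...,1]+.0145)<.13)&(p.min(-1)>90); q=P[m]
A=np.c_[q[:,:2]-q[:,:2].mean(0),np.ones(len(q))]; print("keeper top plane",len(q),np.linalg.lstsq(A,q[:,2],rcond=None)[0].round(4), q.mean(0).round(4))
E
```

```text
{'t': 54.0, 'pos': [0.4743, -0.0145, 0.1621], 'yang': -0.89, 'j': [-0.03, 0.22, -0.15, 1.2, -0.0, 1.56], 'F': [0.7, -0.8, 0.5], 'T': [-0.0, -0.01, 0.01], 'w': 0.0469, 'g': 0.0}
-0.057 248 x -0.103 0.099 z95 0.0652 slope [ 0.0028 -0.0574] zslope [0.0609 0.0569] hsv [ 45.  14. 160.]
-0.019 256 x -0.102 0.097 z95 0.0692 slope [-0.0048 -0.0207] zslope [0.0502 0.0574] hsv [ 46.5  61.  126. ]
0.019 237 x -0.108 0.1 z95 0.0684 slope [-0.0028  0.0172] zslope [0.0427 0.0564] hsv [ 80.  40. 121.]
0.057 193 x -0.098 0.094 z95 0.0654 slope [0.0227 0.0569] zslope [0.0887 0.0579] hsv [ 35.   9. 157.]
keeper top plane 654 [0.0561 0.0003 0.0639] [ 0.586  -0.0269  0.0639]
```

View pics/s14.png

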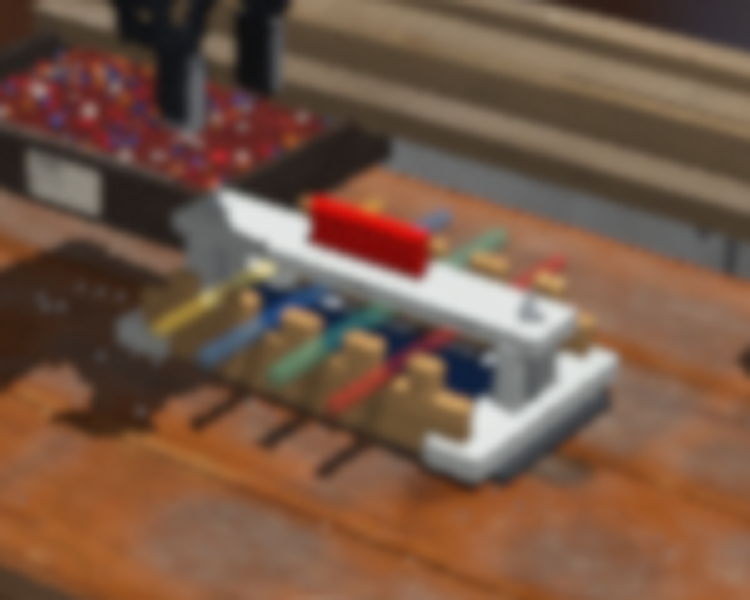

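The keeper rests level on the stops with the pin through its hole at (530,305). The four canes lie in four notch pairs, and the keeper's top is at 0.064-0.065 m, as it should be.

```bash
python3 -c "
from workcell import order
print(order.job_done())"
```

```text
the job is handed in; nothing more can be done
None
```

I've handed the job in: the rack looks flat on both pins, all four canes are in their own notch pairs and the keeper bar rests level on the stops; no verdict came back, and I didn't re-measure the tin, tumbler or mould at the end.

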